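# Unlock the mixer and mix the reagent flasks

## Robot

A 6-joint arm with a two-finger parallel gripper is mounted at the origin on the work surface; the furniture and walls round the work are solid. World frame = base frame: x ahead of the robot, y to its left, z up, the work surface at z = 0. Lengths are in m, angles in rad, forces in N, time in s.
With the tool pointing down it reaches from about 0.35 to 0.725 m from the base axis. Payload 6 kg.
Tool frame: the origin (TCP) lies midway between the tips of the shut fingers; the grasp point (between the pads) lies 19 mm behind it; y points along the fingers, x is the direction in which the jaws open and shut, and the axes are right-handed (so a half turn about y gives the same grasp; the last joint's range is limited). The gripper opens to 85 mm and grips with 20 to 120 N. Pads are 22 mm wide; open, the fingers measure 114 mm over their backs; the gripper's body (76 mm by 85 mm) begins 54 mm behind the grasp point. The pads swing forward as they close: fully open they stand 13 mm farther back than shut.
Start: joints at [1.5, 0.04, 0.085, 0, -1.615, -0.334], TCP at [0.236, 0.551, 0.231] pointing down, gripper open.
Joint ranges: [-2.56, 2.56], [-1.29, 2.01], [-1.08, 1.49], [-3.29, 1.98], [-2.81, -0.18], [-2.99, 2.99]. Speed limits (rad/s): [2.57, 2.57, 3.01, 3.14, 3.14, 3.14].

## Interface

Orientations are given as a 3x3 rotation matrix whose columns are the frame's x, y, z axes.
In Python, from cell import robot gives the robot as it stands.
- The arm moves only by the tool arm_command, never from a script. Its argument "plan" is a list of rows, each a list of 5 numbers: the shift along the tool's x, y, z in m, then the turn about the tool's y in rad, then the opening, from 0 (shut) to 1 (fully open). A call has 1 to 10 rows; each row shifts and turns the commanded pose from where the row before left it, along the tool's axes as they then stand; what a row does not reach is not made up. A row lasts 1/10 s, in which the tool goes at most 50 mm and 8.59 degrees, less where a joint would pass 70% of its speed; a pose out of reach is approached as far as the arm can. A call is refused whole if a number of a shift passes 0.05 or a number of a turn 0.15, either way. A call with a gripper value outside its range is refused whole. The fingers move at their own pace and stop on an object; "grip_force" is the grip in N (left out, the last holds). Time passes only in rows, so rows that do not move let the fingers close. It gives the time, the measured TCP pose, the force and the opening at its end, in the units of the state.
- robot.read_state(): the state, without advancing time (a new reading comes with each control period).
- robot.read_camera(name): name is "scene" or "top"; returns (picture, depth): 420x560x3 uint8, red, green, blue; 420x560 float32, m along the optical axis (not along the pixel's ray), 0 where there is no reading.
- robot.calibration(name): a dict with "fx", "fy", "cx", "cy" (pixels), "R" (3x3) and "t" (3): a world point X has camera coordinates R X + t. Camera axes: x right, y down, z forward; pixel columns grow to the right and rows downward; lengths in m; the calibration is good to about 2 mm. A picture is of the moment at which its call begins. calibration takes no time and is no camera call.
- robot.finish_job(): hands the job in, once; it reports no verdict.
The state is a dict: "clock": time; "joint_positions": joint angles; "joint_velocities": joint speeds; "tau": joint torques, N m; "ee_pos": TCP position; "ee_rot": TCP orientation; "force": force on the tool from outside, world axes, zero at the start; "wrist_torque": the same for the moment, N m; "grip_width": opening from 0.0 (shut) to 1.0 (fully open).
Only numpy, scipy, OpenCV 4.12 (cv2) and the standard library are available. Lean on these libraries where they do the work, as an engineer would, in place of code of your own. Each camera call takes 0.05 s, during which the arm holds its last target.

## Task

The mixer's pad is blocked by an orange transport shim deep in the slot under it: hook the shim out of the slot with the blue-handled hooked pick, then lay the shim flat on the black mat of the tool dock and the pick back level in the dock's two notches. After the shim is out, mix every squat conical flask on the bench (two or three of them), in order from the tallest to the shortest: press each one, upright and centred, down on the mixer's round pad until the pad is fully down and hold it there for one second. All the flasks finish standing upright and released in the blue tray; leave the note block and the tape roll where they are.

Things in the scene. Friction and masses are not known exactly. Their poses are not given: they have to be found in the camera images.
- mixer: white fixed mixer, housing 120 (x) x 110 (y) x 88 mm; origin centre of underside, z up. Its front is the -x face with a central slot 36 mm wide, 36 mm high (floor 30, ceiling 66 mm above the bench), 100 mm deep. From the slot floor a level metal shelf, 60 mm wide, runs out 95 mm further (to x = -155 mm), also 30 mm high. The pad on top has its axis at x = +10 mm
- slot_mouth (a point): centre of the slot's lower edge on the mixer's front face; axes as the mixer (x into the slot)
- pad_top (a point): centre of the top of the pad, a black rubber disc of 76 mm diameter; 100 mm above the bench when not pressed; moves with it
- pad (a joint): how far the sprung pad is pressed down, m: 0 up, 0.010 fully down, against a stop (0.008 and more counts as fully down). It starts to move at 1.3 N and takes 8.5 N to go fully down; a flask's own weight moves it less than 3 mm. While the shim is in the slot it cannot move more than about 2 mm
- shim: orange loose shim 66 (x) x 32 (y) x 8 mm, 60 g; origin centre of underside, z up. Lies flat on the slot floor, x into the slot, front edge about 18 mm inside the mouth. A window 20 (x) x 18 (y) mm goes through it, centred at x = -15 mm (front bar 8, side bars 7 mm). The pad's plunger hangs in the slot from 60 mm behind the mouth, 1 to 2 mm over the shim
- shim_window (a point): centre of the window, at the shim's upper face
- pick: hooked pick, loose, 70 g. Blue handle 90 (x) x 16 (y) x 18 (z) mm; origin at the handle's centre, x towards the hook, z up. A 5 mm steel wire goes from the handle's front end down to x = 54, z = -30 mm, level on to x = 125 mm, then straight down to the tip at z = -44 mm. At the start it lies level in the dock's notches, hook down
- pick_tip (a point): lowest point of the pick's hook, at (125, 0, -44) mm of the pick
- dock: grey tool dock, fixed, base plate 190 (x) x 150 (y) x 8 mm; origin centre of its underside, z up. Two uprights, 6 mm thick, at x = -36 and +36 mm and y = -40 mm carry the pick in notches 24 mm wide at the bottom that widen upwards (notch bottom 49 mm, uprights' tops 70 mm above the bench)
- pick_rest (a point): where the origin of the pick belongs when it lies in the notches, 58 mm above the bench; axes as the dock; the pick's x along the dock's x
- shim_mat (a point): centre of the top of the dock's black rubber mat, 120 (x) x 70 (y) mm, 10 mm above the bench; axes as the dock
- flask_l: large conical flask, squat and bottom-heavy, brown: base 72 mm diameter, sloping sides, black cap 33 mm diameter from 80 to 110 mm above the base (the place to grasp it); 300 g; origin centre of its underside, z up. May be absent (None)
- flask_m: middle-sized conical flask, squat and bottom-heavy, white: base 66 mm diameter, sloping sides, blue cap 33 mm diameter from 64 to 92 mm above the base (the place to grasp it); 240 g; origin centre of its underside, z up. May be absent (None)
- flask_s: small conical flask, squat and bottom-heavy, green: base 58 mm diameter, sloping sides, white cap 30 mm diameter from 48 to 74 mm above the base (the place to grasp it); 160 g; origin centre of its underside, z up. May be absent (None)
- tray: blue tray, fixed, 130 (x) x 250 (y) x 20 mm, walls and floor 5 mm; origin centre of its underside, z up
- notes: bystander: lime green note block 70 x 70 x 10 mm, loose; origin centre of its underside
- tape: bystander: roll of tape 65 mm diameter, 20 mm high, loose; origin centre of its underside
Things that resemble listed ones, but are neither listed nor needed, are in the scene too. What is shaped like the flask_s but pink is not meant.

How it is judged:
On the way, in this order (a step that is already met when the one before it is completed fails the run):
1. the tip of the pick, in the shim's window, has dragged the shim at least 30 mm outwards (x of shim in the frame of mixer below -0.039 m and horizontal distance between pick_tip and shim_window below 0.016 m and height (world z) of pick_tip below 0.045 m), for 0.05 s.
2. the shim is wholly out of the slot (horizontal distance between slot_mouth and shim above 0.033 m and (x of shim in the frame of mixer below -0.093 m or height (world z) of shim above 0.1 m or horizontal distance between slot_mouth and shim above 0.12 m)), for 0.1 s.
3. the large brown flask, standing upright on the pad, holds it fully down for 0.7 s (height (world z) of flask_l between 0.085 and 0.092 m and contact force between flask_l and pad above 3 N and horizontal distance between flask_l and pad_top below 0.02 m and angle between flask_l's own z axis and vertical below 0.15 rad), for 0.7 s.
4. the middle-sized white flask, standing upright on the pad, holds it fully down for 0.7 s (height (world z) of flask_m between 0.085 and 0.092 m and contact force between flask_m and pad above 3 N and horizontal distance between flask_m and pad_top below 0.02 m and angle between flask_m's own z axis and vertical below 0.15 rad), for 0.7 s.
5. the small green flask, standing upright on the pad, holds it fully down for 0.7 s (height (world z) of flask_s between 0.085 and 0.092 m and contact force between flask_s and pad above 3 N and horizontal distance between flask_s and pad_top below 0.02 m and angle between flask_s's own z axis and vertical below 0.15 rad), for 0.7 s.
At the end, for the whole second after the job is handed in: Shim flat on the mat (centre within 30 mm along, 22 mm across); pick level in the notches (within 20 mm of its place, in line within 0.15 rad); every flask present upright and at rest in the blue tray; pad up (under 2 mm) (x of shim in the frame of shim_mat between -0.03 and 0.03 m and y of shim in the frame of shim_mat between -0.022 and 0.022 m and z of shim in the frame of shim_mat between -0.004 and 0.004 m and angle between shim's own z axis and vertical below 0.12 rad and horizontal distance between pick and pick_rest below 0.02 m and angle between the x axis of pick and the x axis of dock, either way round below 0.15 rad and angle between pick's own z axis and vertical below 0.2 rad and z of pick in the frame of pick_rest between -0.005 and 0.006 m and x of flask_l in the frame of tray between -0.06 and 0.06 m and y of flask_l in the frame of tray between -0.115 and 0.115 m and height (world z) of each of flask_l, flask_m, flask_s below 0.012 m and angle between each of flask_l, flask_m, flask_s's own z axis and vertical below 0.1 rad and linear speed of each of flask_l, flask_m, flask_s below 0.03 m/s and x of flask_m in the frame of tray between -0.06 and 0.06 m and y of flask_m in the frame of tray between -0.115 and 0.115 m and x of flask_s in the frame of tray between -0.06 and 0.06 m and y of flask_s in the frame of tray between -0.115 and 0.115 m and value of joint pad below 0.002 m); the robot touches nothing.
It fails at once if the note block is shoved more than 40 mm (distance of notes from where it was at the start of the episode above 0.04 m).
It fails at once if the tape roll is shoved more than 40 mm (distance of tape from where it was at the start of the episode above 0.04 m).
Of flask_l, flask_m, flask_s only 2 to 3 are there at a start; the rules pass over those that are not, and their reading is None.
At some moment in a run one of flask_l, flask_m, flask_s may be knocked a few centimetres aside while the robot is not near it.
It also fails if it takes over 210 s, if anything falls off the work surface, if the arm or the gripper's body presses on something with over 40 N, if the wrist force passes 120 N, or if a joint passes its speed limit or range.

## Working session

There is one attempt and no reset: what is moved stays moved. The work goes in short steps, Python scripts to look and compute and a tool call to move; the robot and the scene stay as the last step left them, time stands still between calls to the robot, and variables do not carry over. Pictures are saved under pics/ and viewed, and the job is handed in when it is done.

Besides the shell and the picture viewer there is one more tool, called after "Emit:" as name(argument=value, ...) on one line, values as JSON. arm_command: Moves the arm, as the interface text tells. Its arguments: {"type":"object","properties":{"plan":{"type":"array"},"grip_force":{"type":"number"}},"required":["plan"]}

```bash
ls; mkdir -p pics; cat > h.py <<'E'
import numpy as np, cv2, sys
from cell import robot
def shot(name,fn):
    im,d=robot.read_camera(name)
    cv2.imwrite('pics/'+fn+'.png',cv2.cvtColor(im,cv2.COLOR_RGB2BGR)); np.save('pics/'+fn+'.npy',d)
    return im,d
def ray(name,u,v,z):
    c=robot.calibration(name);R=np.array(c['R']);t=np.array(c['t'])
    o=-R.T@t; d=R.T@np.array([(u-c['cx'])/c['fx'],(v-c['cy'])/c['fy'],1])
    return o+d*(z-o[2])/d[2]
def dep(name,d):
    c=robot.calibration(name);R=np.array(c['R']);t=np.array(c['t'])
    v,u=np.mgrid[:d.shape[0],:d.shape[1]]
    P=np.stack([(u-c['cx'])/c['fx']*d,(v-c['cy'])/c['fy']*d,d],-1)
    return (P-t)@R
E
python3 - <<'E'
from h import *
shot('scene','s0');shot('top','t0')
for n in('scene','top'):
    c=robot.calibration(n);print(n,c['fx'],-np.array(c['R']).T@np.array(c['t']));print(np.round(c['R'],3))
s=robot.read_state();print(s)
E
```

```text
pics
scene 491.664125567393 [-0.47853369 -0.68985138  1.04352799]
[[ 0.665 -0.747  0.013]
 [-0.447 -0.413 -0.794]
 [ 0.598  0.522 -0.608]]
top 405.4409020132827 [0.38149319 0.11970463 1.13319254]
[[ 0.007 -1.     0.012]
 [-0.998 -0.008 -0.07 ]
 [ 0.07  -0.011 -0.997]]
{'clock': 0.1, 'joint_positions': array([ 1.49973520e+00,  4.07590997e-02,  8.39551430e-02, -4.29542322e-04,
       -1.61551884e+00, -3.33712762e-01]), 'joint_velocities': array([ 0.00065168, -0.00093293,  0.0019922 ,  0.00127585, -0.00176001,
       -0.00137244]), 'tau': array([-4.65735167e-03, -3.69346869e+01,  3.48291278e+01,  6.95176721e+00,
       -4.48089733e-03, -2.32255559e-06]), 'ee_pos': array([0.23608888, 0.55128366, 0.23039487]), 'ee_rot': array([[-3.93793151e-01, -5.36411706e-04,  9.19198926e-01],
       [-9.19197720e-01, -1.49215661e-03, -3.93793505e-01],
       [ 1.58282420e-03, -9.99998743e-01,  9.45326374e-05]]), 'force': array([ 0.15483327, -0.0135299 ,  0.47547578]), 'wrist_torque': array([ 0.0227623 , -0.02248142, -0.01821334]), 'grip_width': 0.996854545898769}
```

View pics/s0.png

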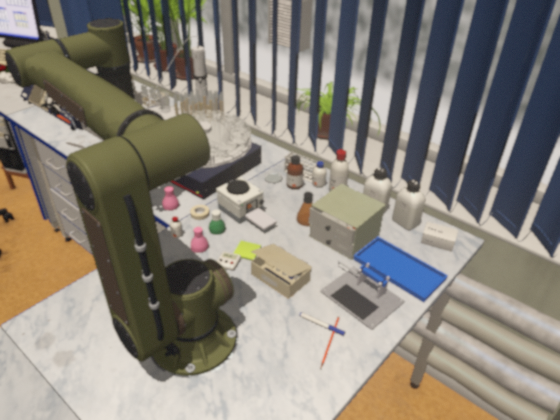

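View pics/t0.png

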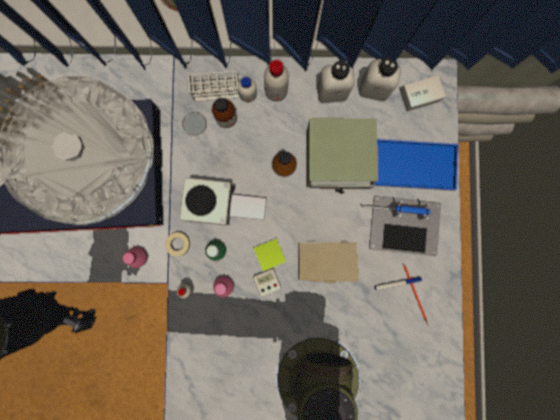

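```bash
python3 - <<'E'
import cv2
a=cv2.imread('pics/t0.png');s=cv2.imread('pics/s0.png')
cv2.imwrite('pics/t0a.png',cv2.resize(a[60:310,160:320],None,fx=3.1*.75,fy=3.1*.75,interpolation=cv2.INTER_CUBIC))
cv2.imwrite('pics/t0b.png',cv2.resize(a[100:340,290:470],None,fx=2.4,fy=2.4,interpolation=cv2.INTER_CUBIC))
cv2.imwrite('pics/s0a.png',cv2.resize(s[130:350,140:460],None,fx=2.5,fy=2.5,interpolation=cv2.INTER_CUBIC))
E
```

```text
(no output)
```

View pics/t0a.png

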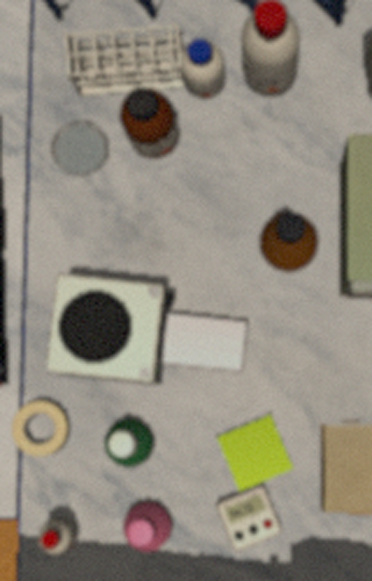

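View pics/t0b.png

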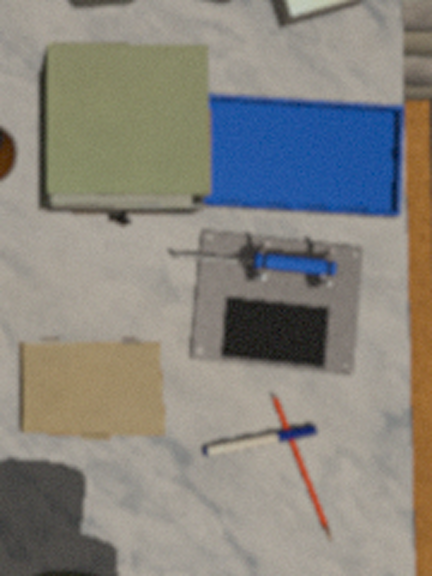

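View pics/s0a.png

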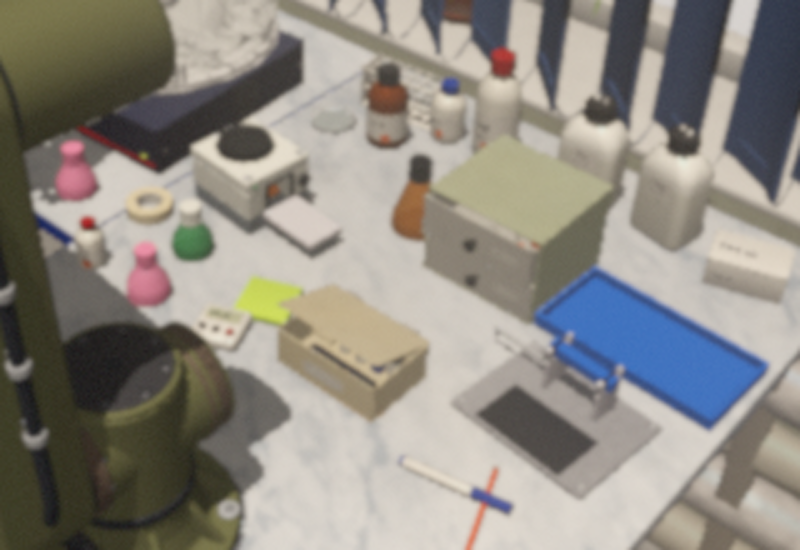

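```bash
cat > meas.py <<'E'
from h import *
im=cv2.imread('pics/t0.png');d=np.load('pics/t0.npy');P=dep('top',d)
hsv=cv2.cvtColor(im,cv2.COLOR_BGR2HSV)
def zst(u,v,r=2):
    p=P[v-r:v+r+1,u-r:u+r+1].reshape(-1,3);return np.round(np.median(p,0),4)
for n,u,v in[('table',250,180),('pad',200,200),('housing',222,190),('shelf',250,207),('greenflask',212,252),('brown cap',284,157),('bluecap',247,82),('box',345,150),('kbox',330,260),('handle',415,210),('mat',405,238),('plate',432,230),('tray',415,165),('notes',268,253),('lowtable',180,240)]:
    print(n,zst(u,v))
def rect(mask,z,name):
    mask=cv2.morphologyEx(mask.astype(np.uint8),cv2.MORPH_OPEN,np.ones((3,3)))
    cs,_=cv2.findContours(mask,cv2.RETR_EXTERNAL,cv2.CHAIN_APPROX_NONE)
    c=max(cs,key=cv2.contourArea)[:,0,:]
    w=np.array([ray('top',u,v,z)[:2] for u,v in c],np.float32)
    r=cv2.minAreaRect(w*1000);print(name,np.round(r[0],1),np.round(r[1],1),round(r[2],2));return w
def box(u0,u1,v0,v1):
    m=np.zeros(d.shape,bool);m[v0:v1,u0:u1]=1;return m
H,S,V=cv2.split(hsv)
rect(box(170,240,170,230)&(P[...,2]>.075)&(P[...,2]<.11),.088,'mixer')
rect(box(228,275,185,225)&(P[...,2]>.02)&(P[...,2]<.045),.030,'shelf')
rect(box(370,460,135,192)&(H>100)&(H<125)&(S>150)&(V>60),.02,'tray')
rect(box(380,430,220,255)&(V<50),.010,'mat')
w=rect(box(395,432,200,220)&(H>100)&(H<125)&(S>120)&(V>80),.067,'handle')
rect(box(182,222,182,218)&(V<60),.100,'pad')
rect(box(250,290,235,275)&(H>25)&(H<45)&(S>120),.010,'notes')
rect(box(365,445,190,260)&(P[...,2]>.003)&(P[...,2]<.03),.009,'plate')
# flasks
m=box(200,230,235,265)&(P[...,2]>.066);p=P[m];print('s cap',m.sum(),p.mean(0),p[:,2].max())
m=box(270,300,145,180)&(P[...,2]>.10);p=P[m];print('l cap',m.sum(),p.mean(0),p[:,2].max())
m=box(270,300,145,180)&(P[...,2]>.02);p=P[m];print('l',p.min(0),p.max(0))
m=box(200,230,235,265)&(P[...,2]>.02);p=P[m];print('s',p.min(0),p.max(0))
E
python3 meas.py
```

```text
table [0.5442 0.1901 0.0031]
pad [0.4774 0.3109 0.1014]
housing [0.5051 0.2569 0.0904]
shelf [0.466  0.1875 0.0326]
greenflask [0.3449 0.2815 0.076 ]
brown cap [0.5883 0.0975 0.1121]
bluecap [0.7882 0.1955 0.0977]
box [ 0.6031 -0.0545  0.134 ]
kbox [ 0.3265 -0.0243  0.0771]
handle [ 0.4589 -0.2506  0.0686]
mat [ 0.3851 -0.2413  0.0121]
plate [ 0.4078 -0.3175  0.01  ]
tray [ 0.5905 -0.2732  0.0076]
notes [0.3411 0.1376 0.0125]
lowtable [0.3749 0.3822 0.0019]
mixer [478.3 300.1] [121.2 109.9] 84.36
shelf [468.5 195.8] [98.2 60.1] 84.74
tray [ 589.8 -273.7] [221.4 124.7] 86.97
mat [ 385.5 -239.6] [114.5  63. ] 84.27
handle [ 460.6 -244.7] [88.7 18. ] 81.48
pad [478.4 309.2] [70.9 71.8] 45.92
notes [337.3 133.7] [70.  67.3] 23.33
plate [ 420.3 -241.9] [192.6 149.9] 85.13
s cap 104 [0.35200435 0.27079699 0.14701286] 1.1331925430974061
l cap 131 [0.58526989 0.09632978 0.13499051] 1.1331925430974061
l [0.38149319 0.06212624 0.02010459] [0.62100275 0.12877406 1.13319254]
s [0.32405724 0.11970463 0.02044426] [0.38149319 0.30818712 1.13319254]
```

Emit:
arm_command(plan=[[0, 0, 0, 0.14, 1], [0, 0, 0, 0.14, 1], [0, 0, 0, 0.14, 1], [0, 0, 0, 0.14, 1], [0, 0, 0, 0.14, 1], [0, 0, 0, 0.14, 1], [0, 0, 0, 0.14, 1], [0, 0, 0, 0.14, 1], [0, 0, 0, 0.14, 0.45]])

```text
clock: 1.0
ee_pos: [0.2362, 0.5513, 0.2306]
ee_rot: [[-0.995, -0.0, -0.1], [0.1, -0.001, -0.995], [0.0, -1.0, 0.001]]
force: [-0.1, -0.1, -0.4]
grip_width: 0.858
```

```bash
cat >> h.py <<'E'
def go(x,y,z,xang=None):
    """print deltas in tool axes from present pose to target"""
    s=robot.read_state();R=np.array(s['ee_rot']);p=np.array(s['ee_pos'])
    a=np.degrees(np.arctan2(R[1,0],R[0,0]))
    print('clk %.2f'%s['clock'],'pos',np.round(p,4),'xang %.2f'%a,'grip %.3f'%s['grip_width'],'F',np.round(s['force'],1),'q6 %.2f'%s['joint_positions'][5])
    D=R.T@(np.array([x,y,z])-p)
    print('tool shift',np.round(D,4), 'turn', None if xang is None else round(-np.radians((xang-a+180)%360-180),4))
E
python3 -c "
from h import *
go(.461,-.245,.231,174.7)"
```

```text
clk 1.00 pos [0.2362 0.5513 0.2306] xang 174.28 grip 0.858 F [-0.1 -0.1 -0.4] q6 -1.60
tool shift [-3.03e-01  4.00e-04  7.70e-01] turn -0.0073
```

Emit:
arm_command(plan=[[-0.025, 0, 0.04, -0.007, 0.45], [-0.025, 0, 0.045, 0, 0.45], [-0.025, 0, 0.045, 0, 0.45], [-0.025, 0, 0.045, 0, 0.45], [-0.025, 0, 0.045, 0, 0.45], [-0.018, 0, 0.045, 0, 0.45], [-0.018, 0, 0.045, 0, 0.45], [-0.018, 0, 0.045, 0, 0.45], [-0.018, 0, 0.045, 0, 0.45], [-0.018, 0, 0.045, 0, 0.45]])

```text
clock: 2.0
ee_pos: [0.409, 0.0929, 0.2313]
ee_rot: [[-0.996, 0.0, -0.086], [0.086, 0.0, -0.996], [-0.0, -1.0, -0.0]]
force: [1.0, -0.1, 0.0]
grip_width: 0.449
```

Emit:
arm_command(plan=[[-0.018, 0, 0.045, 0, 0.45], [-0.018, 0, 0.045, 0, 0.45], [-0.018, 0, 0.045, 0, 0.45], [-0.018, 0, 0.045, 0, 0.45], [-0.01, 0, 0.045, 0, 0.45], [-0.005, 0, 0.045, 0, 0.45], [0, 0, 0.035, 0, 0.45], [0, 0, 0, 0, 0.45], [0, 0, 0, 0, 0.45]])

```text
clock: 2.9
ee_pos: [0.4689, -0.2173, 0.2307]
ee_rot: [[-0.996, -0.001, -0.089], [0.089, 0.0, -0.996], [0.001, -1.0, -0.0]]
force: [-0.3, -0.1, -0.4]
grip_width: 0.451
```

```bash
python3 -c "
from h import *
go(.461,-.245,.231,174.7)
shot('top','t1');s=shot('scene','s1')[0]
a=cv2.imread('pics/t1.png');
cv2.imwrite('pics/t1a.png',cv2.resize(np.hstack([a[100:290,330:480],cv2.imread('pics/s1.png')[200:390,310:460]]),None,fx=2.6,fy=2.6,interpolation=2))"
```

```text
clk 2.90 pos [ 0.4689 -0.2173  0.2307] xang 174.90 grip 0.451 F [-0.3 -0.1 -0.4] q6 -0.04
tool shift [ 0.0054 -0.0003  0.0283] turn 0.0035
```

View pics/t1a.png

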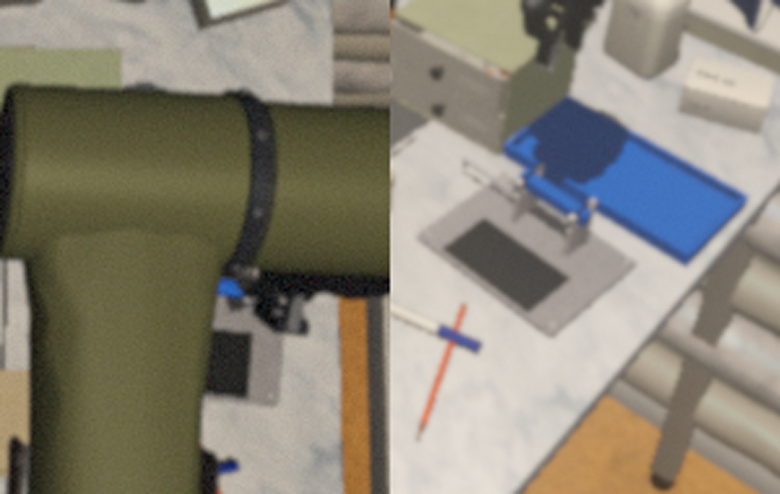

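```bash
cat > ms.py <<'E'
from h import *
im=cv2.imread('pics/s0.png');d=np.load('pics/s0.npy');P=dep('scene',d)
H,S,V=cv2.split(cv2.cvtColor(im,cv2.COLOR_BGR2HSV))
def rect(mask,z,name):
    mask=cv2.morphologyEx(mask.astype(np.uint8),cv2.MORPH_OPEN,np.ones((3,3)))
    cs,_=cv2.findContours(mask,cv2.RETR_EXTERNAL,cv2.CHAIN_APPROX_NONE)
    c=max(cs,key=cv2.contourArea)[:,0,:]
    w=np.array([ray('scene',u,v,z)[:2] for u,v in c],np.float32)
    r=cv2.minAreaRect(w*1000);print(name,np.round(r[0],1),np.round(r[1],1),round(r[2],2))
def box(u0,u1,v0,v1):
    m=np.zeros(d.shape,bool);m[v0:v1,u0:u1]=1;return m
rect(box(328,382,280,322)&(V<75),.010,'mat')
rect(box(215,265,170,200)&(V<75),.100,'pad')
rect(box(235,268,235,268)&(H>25)&(H<45)&(S>120),.010,'notes')
for n,z0,z1,b in[('mixer',.08,.094,(200,275,170,225)),('shelf',.025,.038,(240,285,200,235)),('handle',.055,.072,(355,395,262,298)),('plate',.005,.013,(310,415,260,330))]:
    m=box(*b)&(P[...,2]>z0)&(P[...,2]<z1)
    if n=='handle': m&=(H>95)&(H<130)&(S>100)
    p=P[m];r=cv2.minAreaRect((p[:,:2]*1000).astype(np.float32));print(n,len(p),np.round(r[0],1),np.round(r[1],1),round(r[2],1),'z',np.median(p[:,2]))
p=P[box(205,230,205,235)&(P[...,2]>.066)&(P[...,2]<.2)];print('s cap',len(p),p.mean(0))
p=P[box(295,325,190,225)&(P[...,2]>.104)&(P[...,2]<.12)];print('l cap',len(p),p.mean(0))
E
python3 ms.py; sed -i 's/>.066)/>.066)\&(P[...,2]<.2)/;s/>.10);/>.10)\&(P[...,2]<.2);/' meas.py; python3 meas.py|grep cap
```

```text
brown cap [0.5883 0.0975 0.1121]
bluecap [0.7882 0.1955 0.0977]
s cap 97 [0.34987629 0.28170056 0.07584525] 0.08100530748910235
l cap 128 [0.59004591 0.09578193 0.11159515] 0.11766825715070368Traceback (most recent call last):
  File "ms.py", line 12, in <module>
    rect(box(328,382,280,322)&(V<75),.010,'mat')
    ~~~~^^^^^^^^^^^^^^^^^^^^^^^^^^^^^^^^^^^^^^^^
  File "ms.py", line 7, in rect
    c=max(cs,key=cv2.contourArea)[:,0,:]
      ~~~^^^^^^^^^^^^^^^^^^^^^^^^
ValueError: max() iterable argument is empty
```

```bash
sed -i 's/V<75),.010/V<110),.010/' ms.py; python3 ms.py
```

```text
mat [ 381.6 -240.7] [117.   66.4] 84.07
pad [488.2 382.5] [131.1  67.3] 1.48
notes [330.1 130.7] [69.5 60.6] 26.49
mixer 680 [472.9 361. ] [123.1 252.9] 0.3 z 0.08702355664375408
shelf 409 [472.8 205.4] [102.5 127.7] 5.9 z 0.029436789954614167
handle 168 [ 456.5 -247.5] [88.3 19. ] 81.2 z 0.0646537581659672
plate 2553 [ 434.8 -246. ] [271.8 337.4] 42.7 z 0.007868177725859661
s cap 51 [0.34376016 0.27885528 0.0721692 ]
l cap 123 [0.54301047 0.03895117 0.11064645]
```

Emit:
arm_command(plan=[[0.008, 0, 0.028, 0, 0.45], [0, 0.04, 0, 0.063, 0.45], [0, 0.04, 0, 0, 0.45], [0, 0.03, 0, 0, 0.45], [0, 0, 0, 0, 0.45], [0, 0, 0, 0, 0.45]])

```text
clock: 3.6
ee_pos: [0.4593, -0.2434, 0.1225]
ee_rot: [[-0.989, 0.0, -0.148], [0.148, -0.001, -0.989], [-0.001, -1.0, 0.001]]
force: [-0.2, 0.5, 1.6]
grip_width: 0.453
```

```bash
python3 -c "
from h import *
go(.4585,-.246,.039,171.3)
shot('scene','s2')
cv2.imwrite('pics/s2a.png',cv2.resize(cv2.imread('pics/s2.png')[170:340,300:460],None,fx=3.4,fy=3.4,interpolation=2))"
```

```text
clk 3.60 pos [ 0.4593 -0.2434  0.1225] xang 171.50 grip 0.453 F [-0.2  0.5  1.6] q6 -0.05
tool shift [0.0005 0.0835 0.0026] turn 0.0035
```

View pics/s2a.png

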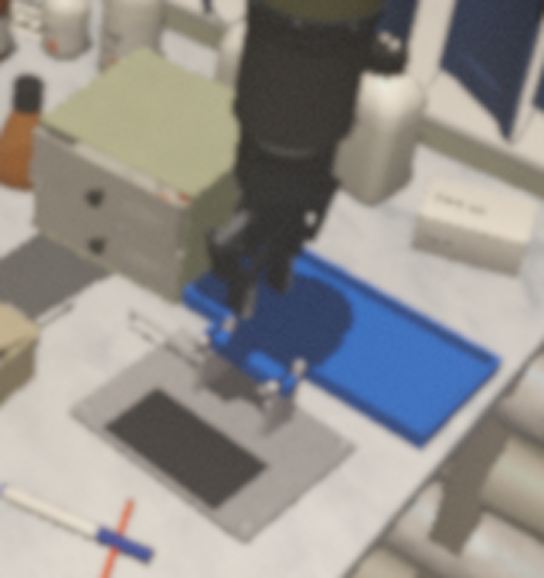

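Emit:
arm_command(plan=[[0, 0.03, 0.002, 0, 0.45], [0, 0.03, 0, 0, 0.45], [0, 0.01, 0, 0, 0.45], [0, 0.013, 0, 0, 0.45], [0, 0, 0, 0, 0.45]])

```text
clock: 4.15
ee_pos: [0.4587, -0.2457, 0.0383]
ee_rot: [[-0.989, -0.0, -0.149], [0.149, -0.0, -0.989], [0.0, -1.0, 0.0]]
force: [-0.1, -0.1, -0.2]
grip_width: 0.45
```

Emit:
arm_command(plan=[[0, 0, 0, 0, 0], [0, 0, 0, 0, 0], [0, 0, 0, 0, 0], [0, 0, 0, 0, 0], [0, 0, 0, 0, 0]], grip_force=60)

```text
clock: 4.65
ee_pos: [0.4596, -0.2462, 0.0401]
ee_rot: [[-0.989, 0.003, -0.149], [0.149, -0.001, -0.989], [-0.003, -1.0, 0.001]]
force: [-1.1, 1.9, 5.2]
grip_width: 0.174
```

```bash
python3 -c "
from h import *
go(.4585,-.246,.13,174.7)"
```

```text
clk 4.65 pos [ 0.4596 -0.2462  0.0401] xang 171.42 grip 0.174 F [-1.1  1.9  5.2] q6 -0.05
tool shift [ 0.0008 -0.0899  0.    ] turn -0.0572
```

Emit:
arm_command(plan=[[0, -0.02, 0, 0, 0], [0, -0.03, 0, 0, 0], [0, -0.03, 0, 0, 0], [0, -0.04, 0, -0.06, 0], [0, 0, 0, 0, 0], [0, 0, 0, 0, 0]])

```text
clock: 5.25
ee_pos: [0.459, -0.2457, 0.1592]
ee_rot: [[-0.996, 0.002, -0.09], [0.09, 0.0, -0.996], [-0.002, -1.0, -0.0]]
force: [-0.5, 0.4, -1.6]
grip_width: 0.177
```

```bash
python3 -c "
from h import *
go(.464,.03,.16,174.7)
shot('scene','s3');shot('top','t3')
cv2.imwrite('pics/s3a.png',cv2.resize(cv2.imread('pics/s3.png')[170:340,300:460],None,fx=3.4,fy=3.4,interpolation=2))"
```

```text
clk 5.25 pos [ 0.459  -0.2457  0.1592] xang 174.82 grip 0.177 F [-0.5  0.4 -1.6] q6 0.01
tool shift [ 0.0199 -0.0008 -0.2751] turn 0.0022
```

View pics/s3a.png

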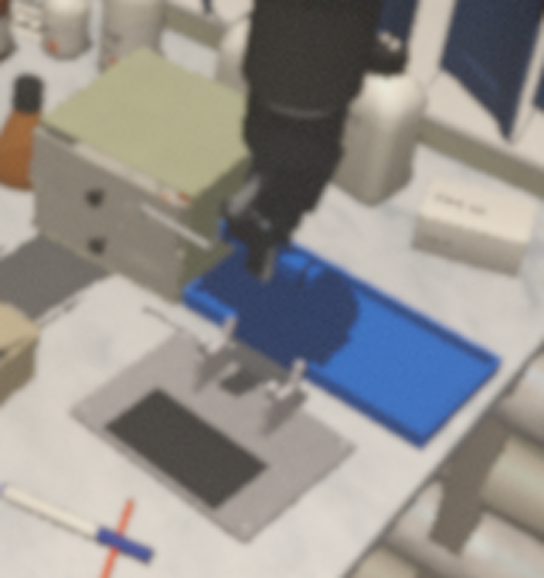

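Emit:
arm_command(plan=[[0.003, 0, -0.04, 0, 0], [0.003, 0, -0.04, 0, 0], [0.003, 0, -0.04, 0, 0], [0.003, 0, -0.04, 0, 0], [0.003, 0, -0.04, 0, 0], [0.003, 0, -0.04, 0, 0], [0.003, 0, -0.04, 0, 0], [0.003, 0, -0.03, 0, 0], [0, 0, 0, 0, 0], [0, 0, 0, 0, 0]])

```text
clock: 6.35
ee_pos: [0.4619, 0.0653, 0.157]
ee_rot: [[-0.996, -0.002, -0.088], [0.088, -0.001, -0.996], [0.002, -1.0, 0.001]]
force: [-0.2, -0.6, -0.8]
grip_width: 0.176
```

```bash
python3 -c "
from h import *
go(.4561,.085,.069,174.6)
shot('scene','s4');shot('top','t4')
a=cv2.resize(cv2.imread('pics/s4.png')[150:290,180:340],None,fx=3.2,fy=3.2,interpolation=2);cv2.imwrite('pics/s4a.png',a)
cv2.imwrite('pics/t4a.png',cv2.resize(cv2.imread('pics/t4.png')[150:290,170:330],None,fx=3.2,fy=3.2,interpolation=2))"
```

```text
clk 6.35 pos [0.4619 0.0653 0.157 ] xang 174.93 grip 0.176 F [-0.2 -0.6 -0.8] q6 -0.66
tool shift [ 0.0073  0.088  -0.0192] turn 0.0057
```

View pics/s4a.png

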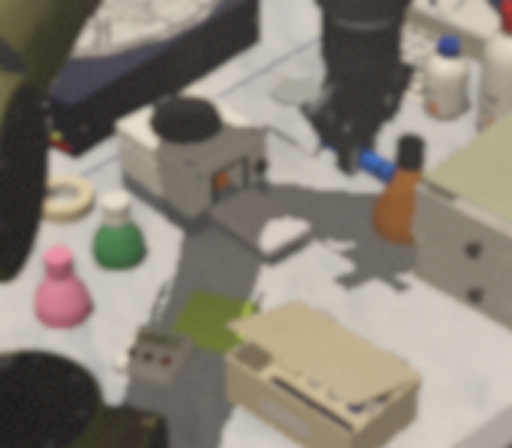

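View pics/t4a.png

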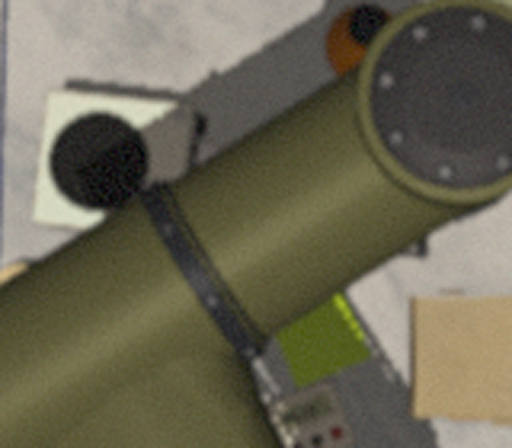

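```bash
python3 - <<'E'
from h import *
im=cv2.imread('pics/s0.png');P=dep('scene',np.load('pics/s0.npy'))
H,S,V=cv2.split(cv2.cvtColor(im,cv2.COLOR_BGR2HSV))
def box(u0,u1,v0,v1):
    m=np.zeros(H.shape,bool);m[v0:v1,u0:u1]=1;return m
m=(box(222,254,174,200)&(V<90)).astype(np.uint8)
cs,_=cv2.findContours(m,0,1);c=max(cs,key=cv2.contourArea)[:,0]
w=np.array([ray('scene',u,v,.1)[:2] for u,v in c],np.float32)
print('pad',m.sum(),cv2.boundingRect(c),cv2.minEnclosingCircle(w*1000), cv2.fitEllipse(w*1000))
m=box(235,275,185,225)&(H<14)&(S>120);v,u=np.nonzero(m);print('orange',m.sum(),u.mean(),v.mean())
p=P[m];print(p.min(0),p.max(0),np.median(p,0))
im=cv2.imread('pics/s4.png');P=dep('scene',np.load('pics/s4.npy'))
m=(box(215,255,170,205)&(cv2.cvtColor(im,6)<70)).astype(np.uint8)
cs,_=cv2.findContours(m,0,1);c=max(cs,key=cv2.contourArea)[:,0]
w=np.array([ray('scene',u,v,.1)[:2] for u,v in c],np.float32)
print('pad',m.sum(),cv2.boundingRect(c), cv2.fitEllipse(w*1000))
E
```

```text
pad 338 (222, 174, 26, 20) ((471.7640075683594, 332.6644592285156), 66.68685150146484) ((477.17108154296875, 328.4552917480469), (71.66708374023438, 133.02880859375), 155.3179168701172)
orange 9 248.88888888888889 205.66666666666666
[0.46960409 0.25581604 0.03109222] [0.48892351 0.27126333 0.03946918] [0.47712027 0.26037271 0.03647451]
pad 512 (215, 170, 34, 25) ((483.0350036621094, 345.0628967285156), (113.90061950683594, 153.91539001464844), 151.41429138183594)
```

```bash
python3 - <<'E'
from h import *
im=cv2.imread('pics/s0.png');P=dep('scene',np.load('pics/s0.npy'))
for lo in(.094,.096,.098):
    m=np.zeros(P.shape[:2],bool);m[168:205,215:260]=1
    m&=(P[...,2]>lo)&(P[...,2]<.115);p=P[m]
    r=cv2.minEnclosingCircle((p[:,:2]*1000).astype(np.float32));print(m.sum(),np.median(p,0),p.min(0),p.max(0),r)
g=cv2.cvtColor(im,6)
print(g[168:202:1,218:256:2])
E
```

```text
236 [0.47349445 0.3087899  0.09889285] [0.4380388  0.27270237 0.09408011] [0.51626394 0.34735619 0.1062038 ] ((478.38104248046875, 308.86895751953125), 41.41865158081055)
215 [0.47318502 0.30753612 0.09921135] [0.4380388  0.27270237 0.09604931] [0.51360787 0.34735619 0.1062038 ] ((474.851318359375, 310.289306640625), 40.22624588012695)
149 [0.47278769 0.30700684 0.0999605 ] [0.4380388  0.27371881 0.09802816] [0.5100829  0.34673795 0.1062038 ] ((473.58282470703125, 309.513916015625), 38.84132385253906)
[[ 78  77  78  76  65  59  55  54  57  58  58  62  60  59  57  58  75 135
  175]
 [ 79  78  75  70  57  53  54  57  56  60  59  57  59  59  56  71 117 175
  190]
 [ 78  77  70  60  53  53  54  54  58  59  58  56  56  58  64 103 162 195
  195]
 [ 77  69  60  54  55  53  55  55  55  59  57  59  59  59  87 150 190 200
  198]
 [ 72  58  52  53  54  56  54  52  55  56  56  57  57  79 137 183 200 203
  202]
 [ 61  52  53  51  53  53  52  54  57  54  58  61  69 119 177 198 202 204
  202]
 [ 55  51  52  52  52  50  52  52  54  60  61  69 108 164 197 202 203 204
  198]
 [ 50  50  51  50  51  51 
[... 1461 characters left out ...]
 116  85  77  79  83  97 146 188 216 222 222
  220]
 [162 159 164 193 215 214 197 175 149 135 137 151 159 194 213 220 222 220
  217]
 [160 162 155 171 201 217 216 207 200 188 191 200 204 215 220 221 221 217
  203]
 [156 156 154 157 179 205 217 219 218 214 214 218 218 220 221 221 217 205
  177]
 [153 151 154 157 161 183 210 220 222 220 220 222 222 221 221 217 205 180
  148]
 [151 149 152 158 158 163 195 217 221 222 221 221 221 221 218 206 180 149
  129]
 [152 149 151 157 160 155 174 205 218 220 216 217 220 218 206 183 151 130
  114]
 [153 148 150 154 158 157 157 183 210 217 204 204 216 206 182 152 130 113
  103]
 [152 147 150 152 154 159 154 164 192 210 198 194 203 178 151 132 113 100
  107]]
```

Emit:
arm_command(plan=[[0.007, 0.01, 0.0, 0.006, 0], [0, 0.04, 0, 0, 0], [0, 0.02, 0, 0, 0], [0, 0.012, 0, 0, 0], [0, 0.004, 0, 0, 0], [0, 0, 0, 0, 0], [0, 0, 0, 0, 0]])

```text
clock: 7.15
ee_pos: [0.4563, 0.0657, 0.0736]
ee_rot: [[-0.995, 0.002, -0.096], [0.096, 0.0, -0.995], [-0.002, -1.0, -0.001]]
force: [-0.0, 0.2, -0.9]
grip_width: 0.176
```

```bash
python3 -c "
from h import *
go(.4561,.085,.069,174.6)
shot('scene','s5');
a=cv2.resize(cv2.imread('pics/s5.png')[160:260,210:330],None,fx=5,fy=5,interpolation=2);cv2.imwrite('pics/s5a.png',a)
"
```

```text
clk 7.15 pos [0.4563 0.0657 0.0736] xang 174.49 grip 0.176 F [-0.   0.2 -0.9] q6 -0.68
tool shift [ 0.0021  0.0046 -0.0192] turn -0.002
```

View pics/s5a.png

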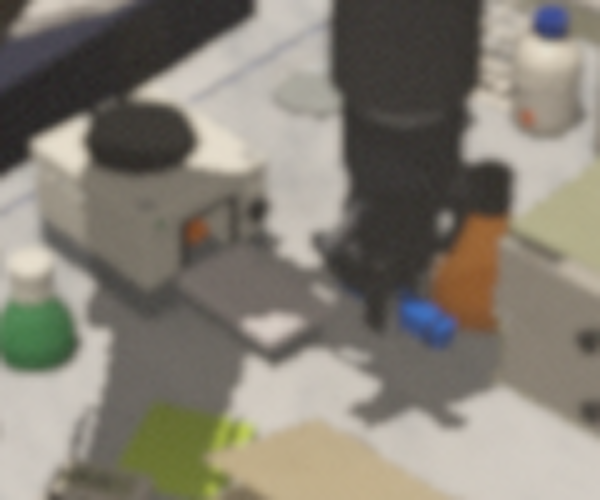

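```bash
python3 - <<'E'
from h import *
a=cv2.imread('pics/s5.png')[195:235,240:300].astype(float)
a=np.clip((a-40)*2.2,0,255).astype(np.uint8)
cv2.imwrite('pics/s5b.png',cv2.resize(a,None,fx=13,fy=13,interpolation=2))
P=dep('scene',np.load('pics/s5.npy'));z=P[195:230,245:292,2]
Q=P[195:232,245:292]
m=(Q[...,2]>.036)&(Q[...,1]<.235)&(Q[...,1]>.1)
v,u=np.nonzero(m)
for i in range(0,len(u)): print(u[i]+245,v[i]+195,np.round(Q[v[i],u[i]],3))
E
```

```text
258 195 [0.495 0.234 0.085]
260 195 [0.506 0.235 0.079]
263 196 [0.518 0.233 0.069]
259 197 [0.5   0.234 0.074]
260 198 [0.506 0.235 0.066]
262 198 [0.516 0.235 0.061]
261 199 [0.506 0.23  0.064]
262 199 [0.511 0.23  0.061]
261 200 [0.509 0.233 0.057]
262 200 [0.506 0.226 0.062]
263 200 [0.513 0.227 0.058]
260 201 [0.504 0.233 0.055]
261 201 [0.504 0.228 0.058]
262 201 [0.512 0.231 0.052]
263 201 [0.52  0.234 0.046]
264 201 [0.519 0.229 0.049]
260 202 [0.503 0.233 0.052]
261 202 [0.507 0.231 0.05 ]
262 202 [0.513 0.232 0.047]
263 202 [0.512 0.227 0.049]
261 203 [0.505 0.23  0.048]
262 203 [0.509 0.228 0.047]
263 203 [0.514 0.229 0.043]
261 204 [0.503 0.228 0.046]
262 204 [0.505 0.225 0.046]
257 206 [0.49  0.235 0.041]
261 210 [0.465 0.193 0.059]
262 210 [0.464 0.187 0.063]
263 210 [0.467 0.185 0.063]
261 211 [0.465 0.193 0.055]
262 211 [0.467 0.19  0.056]
263 211 [0.468 0.186 0.057]
264 211 [0.465 0.179 0.063]
261 212 [0.463 0.19  0.054]
262 212 [0.465 0.188 0.053]
264 212 [0.461 0.175 0.063]
265 212 [0.462 0.172 0.064]
266 212 [0.463 0.168 0.065]
262 213 [0.463 0.186 0.051]
265 213 [0.463 0.173 0.059]
266 213 [0.46  0.165 0.064]
267 213 [0.461 0.162 0.066]
267 214 [0.462 0.162 0.061]
268 214 [0.46  0.157 0.065]
269 214 [0.46  0.153 0.066]
268 215 [0.46  0.157 0.061]
269 215 [0.463 0.155 0.059]
270 215 [0.462 0.15  0.063]
270 216 [0.457 0.145 0.064]
271 216 [0.464 0.147 0.059]
272 216 [0.462 0.141 0.063]
272 217 [0.462 0.141 0.06 ]
273 217 [0.464 0.138 0.06 ]
278 217 [0.449 0.104 0.087]
279 217 [0.451 0.102 0.086]
273 218 [0.459 0.133 0.061]
274 218 [0.461 0.131 0.061]
275 218 [0.462 0.128 0.062]
277 218 [0.458 0.116 0.071]
278 218 [0.459 0.112 0.072]
275 219 [0.457 0.124 0.063]
276 219 [0.463 0.124 0.06 ]
277 219 [0.461 0.119 0.063]
276 220 [0.455 0.117 0.064]
277 220 [0.46  0.118 0.06 ]
```

View pics/s5b.png

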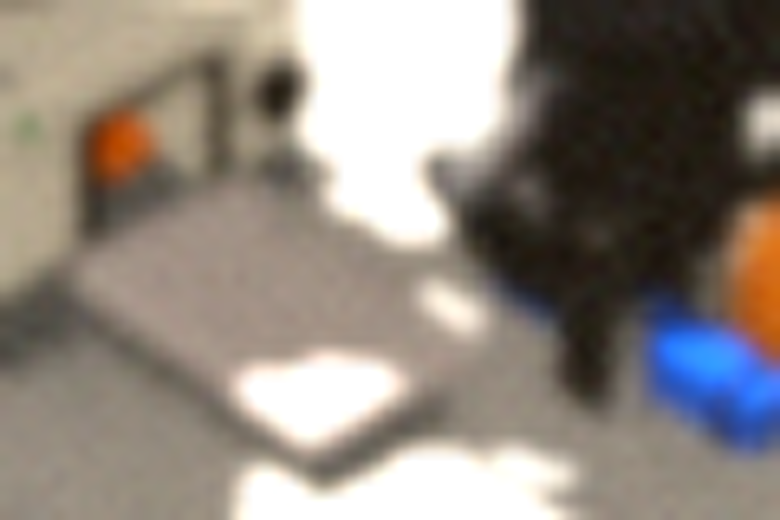

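Emit:
arm_command(plan=[[0.0015, 0.0045, -0.01, 0, 0], [0, 0, -0.02, 0, 0], [0, 0, -0.02, 0, 0], [0, 0, -0.015, 0, 0], [0, 0, -0.01, 0, 0], [0, 0, -0.005, 0, 0], [0, 0, 0, 0, 0], [0, 0, 0, 0, 0]])

```text
clock: 8.0
ee_pos: [0.4617, 0.1452, 0.0678]
ee_rot: [[-0.995, -0.0, -0.096], [0.096, -0.0, -0.995], [0.0, -1.0, 0.0]]
force: [0.9, -0.3, -1.0]
grip_width: 0.175
```

```bash
cat > look.py <<'E'
import sys
from h import *
n=sys.argv[1];u0,u1,v0,v1,f=map(int,sys.argv[3:8]);fn=sys.argv[2]
shot(n,fn);a=cv2.imread('pics/'+fn+'.png')[v0:v1,u0:u1].astype(float)
if len(sys.argv)>8:a=np.clip((a-40)*float(sys.argv[8]),0,255)
cv2.imwrite('pics/'+fn+'a.png',cv2.resize(a.astype(np.uint8),None,fx=f,fy=f,interpolation=2))
E
python3 -c "
from h import *
go(.4635,.151,.069,174.6)";python3 look.py scene s6 230 300 185 235 10 2
```

```text
clk 8.00 pos [0.4617 0.1452 0.0678] xang 174.49 grip 0.175 F [ 0.9 -0.3 -1. ] q6 -0.82
tool shift [-0.0013 -0.0012 -0.006 ] turn -0.0019
```

View pics/s6a.png

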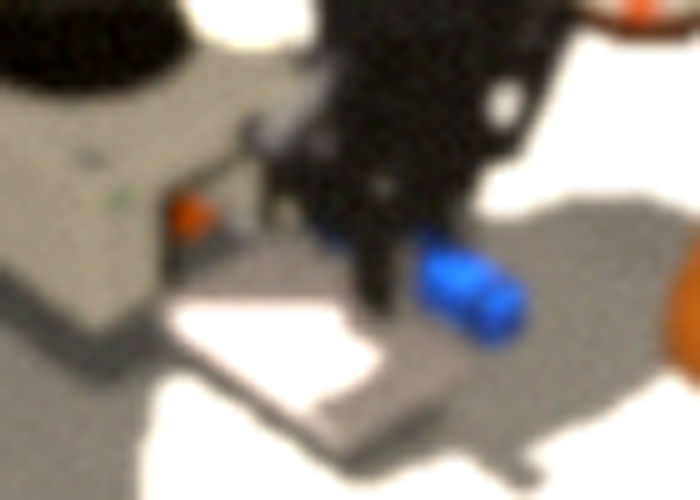

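Emit:
arm_command(plan=[[0, 0, -0.005, 0, 0], [0, 0, 0, 0, 0], [0, 0.003, 0, 0, 0], [0, 0.003, 0, 0, 0], [0, 0.002, 0, 0, 0], [0, 0, 0, 0, 0], [0, 0, 0, 0, 0]])

```text
clock: 8.75
ee_pos: [0.4622, 0.1503, 0.0597]
ee_rot: [[-0.995, -0.0, -0.096], [0.096, -0.0, -0.995], [0.0, -1.0, 0.0]]
force: [0.1, -0.2, -0.6]
grip_width: 0.176
```

Emit:
arm_command(plan=[[0, 0.001, 0, 0, 0], [0, 0, 0.005, 0, 0], [0, 0, 0.006, 0, 0], [0, 0, 0.008, 0, 0], [0, 0, 0.008, 0, 0], [0, 0, 0.008, 0, 0], [0, 0, 0.008, 0, 0], [0, 0, 0, 0, 0]])

```text
clock: 9.55
ee_pos: [0.458, 0.1066, 0.0589]
ee_rot: [[-0.995, 0.0, -0.097], [0.097, -0.0, -0.995], [-0.0, -1.0, 0.0]]
force: [-0.7, 0.3, -0.2]
grip_width: 0.172
```

```bash
python3 look.py scene s7 230 300 185 235 10 2
```

```text
(no output)
```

View pics/s7a.png

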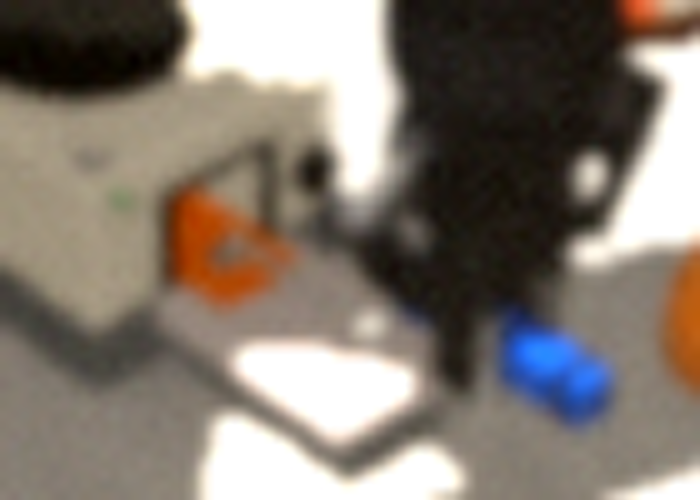

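Emit:
arm_command(plan=[[0, 0, 0.008, 0, 0], [0, 0, 0.008, 0, 0], [0, 0, 0.008, 0, 0], [0, 0, 0.008, 0, 0], [0, 0, 0.008, 0, 0], [0, 0, 0.008, 0, 0], [0, 0, 0.006, 0, 0], [0, 0, 0, 0, 0], [0, 0, 0, 0, 0]])

```text
clock: 10.5
ee_pos: [0.4529, 0.0537, 0.0588]
ee_rot: [[-0.995, -0.0, -0.096], [0.096, -0.0, -0.995], [0.0, -1.0, 0.0]]
force: [-0.4, 0.7, -0.9]
grip_width: 0.177
```

```bash
python3 look.py scene s8 230 300 185 235 10 2
```

```text
(no output)
```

View pics/s8a.png

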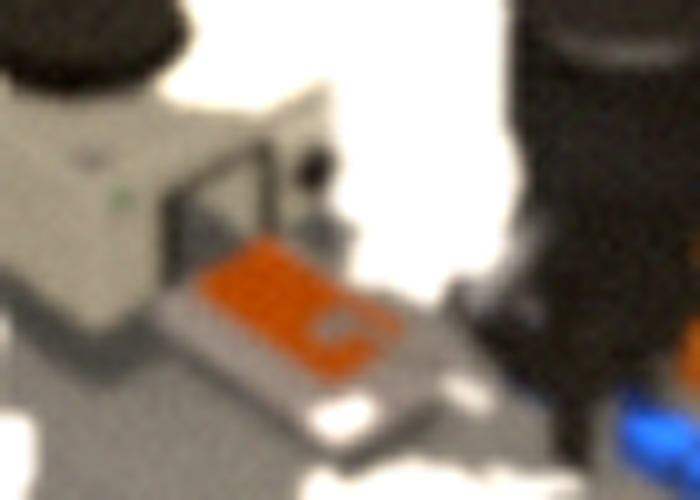

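Emit:
arm_command(plan=[[0, 0, 0.006, 0, 0], [0, 0, 0, 0, 0], [0, -0.01, -0.004, 0, 0], [0, -0.03, 0, 0, 0], [0, -0.04, 0, 0, 0], [0, -0.02, 0.02, 0, 0], [0, 0, 0.04, 0, 0], [0, 0, 0.04, 0, 0], [0, 0, 0.04, 0, 0], [0, 0, 0, 0, 0]])

```text
clock: 11.55
ee_pos: [0.4389, -0.0906, 0.16]
ee_rot: [[-0.995, 0.001, -0.1], [0.1, -0.001, -0.995], [-0.001, -1.0, 0.001]]
force: [0.5, 0.6, -1.4]
grip_width: 0.175
```

```bash
python3 look.py scene s9 230 300 185 235 10 2; python3 - <<'E'
from h import *
im,d=shot('top','t9')
im2=cv2.imread('pics/s9.png')
for n,i,b in(('top',cv2.imread('pics/t9.png'),(225,280,180,230)),('scene',im2,(240,285,195,235))):
    H,S,V=cv2.split(cv2.cvtColor(i,cv2.COLOR_BGR2HSV))
    m=np.zeros(H.shape,np.uint8);u0,u1,v0,v1=b;m[v0:v1,u0:u1]=((H<14)&(S>120)&(V>70))[v0:v1,u0:u1]
    cs,_=cv2.findContours(m,0,1)
    if not cs: continue
    c=max(cs,key=cv2.contourArea)[:,0]
    w=np.array([ray(n,u,v,.038)[:2] for u,v in c],np.float32);print(n,m.sum(),cv2.minAreaRect(w*1000))
go(.4585,-.246,.15,174.7)
E
```

```text
top 37 ((473.9304504394531, 168.84910583496094), (23.283418655395508, 12.492047309875488), 50.64474105834961)
scene 33 ((458.5776672363281, 171.63446044921875), (26.84224510192871, 30.17684555053711), 85.85648345947266)
clk 11.65 pos [ 0.4394 -0.088   0.1595] xang 174.38 grip 0.174 F [ 0.  -0.4 -1.3] q6 -0.35
tool shift [-0.0345  0.0095  0.1554] turn -0.0056
```

View pics/s9a.png

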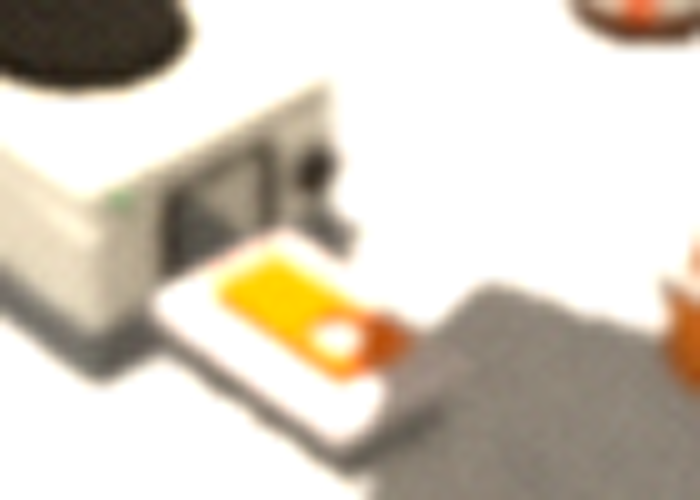

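Emit:
arm_command(plan=[[-0.0085, 0, 0.04, 0, 0], [-0.0085, 0, 0.04, 0, 0], [-0.0085, 0, 0.04, 0, 0], [-0.009, 0, 0.0355, -0.006, 0], [0, 0, 0, 0, 0], [0, 0, 0, 0, 0]])

```text
clock: 12.25
ee_pos: [0.4591, -0.2451, 0.1586]
ee_rot: [[-0.996, -0.001, -0.09], [0.09, 0.0, -0.996], [0.001, -1.0, -0.0]]
force: [-0.8, 0.9, -0.6]
grip_width: 0.179
```

```bash
python3 -c "
from h import *
go(.459,-.2465,.041,174.7)"; python3 look.py scene s10 310 430 220 330 5;python3 - <<'E'
from h import *
P=dep('scene',np.load('pics/s10.npy'));Q=P[220:280,330:385]
m=(Q[...,2]>.12)&(Q[...,2]<.16)&(Q[...,0]<.5);v,u=np.nonzero(m)
o=np.argsort(-Q[m][:,1])
for i in o[:30:1]: print(u[i]+330,v[i]+220,np.round(Q[v[i],u[i]],3))
E
```

```text
clk 12.25 pos [ 0.4591 -0.2451  0.1586] xang 174.83 grip 0.179 F [-0.8  0.9 -0.6] q6 0.01
tool shift [-1.000e-04  1.176e-01  1.400e-03] turn 0.0022
341 232 [ 0.47  -0.118  0.138]
341 230 [ 0.465 -0.12   0.149]
341 231 [ 0.465 -0.121  0.146]
342 230 [ 0.468 -0.122  0.148]
342 231 [ 0.467 -0.123  0.146]
341 233 [ 0.463 -0.123  0.141]
342 234 [ 0.468 -0.124  0.135]
341 234 [ 0.462 -0.124  0.139]
342 232 [ 0.465 -0.124  0.144]
342 233 [ 0.464 -0.125  0.142]
343 231 [ 0.465 -0.127  0.15 ]
343 232 [ 0.465 -0.127  0.146]
344 232 [ 0.467 -0.13   0.146]
345 232 [ 0.466 -0.133  0.148]
345 233 [ 0.467 -0.134  0.145]
344 233 [ 0.46  -0.134  0.149]
346 234 [ 0.467 -0.137  0.142]
346 233 [ 0.466 -0.137  0.147]
347 233 [ 0.47  -0.138  0.145]
347 234 [ 0.463 -0.143  0.148]
348 234 [ 0.466 -0.144  0.147]
348 235 [ 0.463 -0.146  0.147]
349 235 [ 0.467 -0.147  0.144]
349 236 [ 0.458 -0.153  0.15 ]
350 236 [ 0.463 -0.153  0.147]
350 235 [ 0.461 -0.154  0.153]
351 236 [ 0.465 -0.155  0.147]
351 237 [ 0.463 -0.157  0.146]
352 237 [ 0.465 -0.158  0.145]
352 236 [ 0.464 -0.159  0.15 ]
```

View pics/s10a.png

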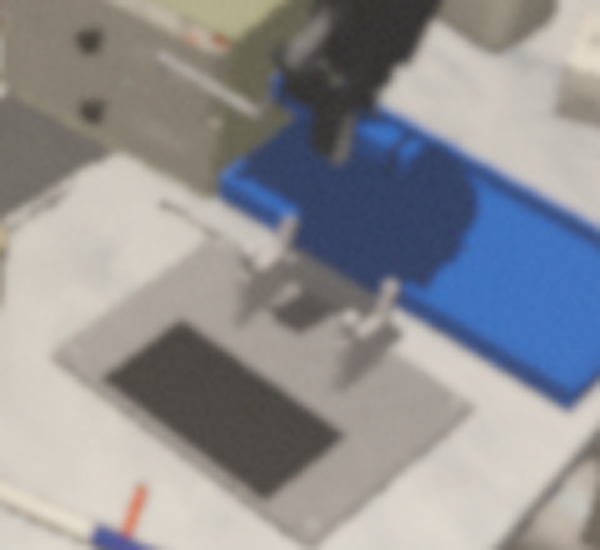

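Emit:
arm_command(plan=[[0, 0.04, 0.001, 0.002, 0], [0, 0.04, 0, 0, 0], [0, 0.02, 0, 0, 0], [0, 0.01, 0, 0, 0], [0, 0.004, 0, 0, 0], [0, 0.003, 0, 0, 0], [0, 0, 0, 0, 0], [0, 0, 0, 0, 0]])

```text
clock: 13.1
ee_pos: [0.4593, -0.2466, 0.043]
ee_rot: [[-0.996, 0.002, -0.092], [0.092, -0.001, -0.996], [-0.002, -1.0, 0.0]]
force: [-0.0, 0.5, -1.0]
grip_width: 0.172
```

Emit:
arm_command(plan=[[0, 0.002, 0, 0, 0], [0, 0.001, 0, 0, 0], [0, 0, 0, 0, 0], [0, 0, 0, 0, 0]])

```text
clock: 13.5
ee_pos: [0.4592, -0.2467, 0.0402]
ee_rot: [[-0.996, 0.001, -0.092], [0.092, -0.001, -0.996], [-0.001, -1.0, 0.001]]
force: [-1.9, 1.8, 5.3]
grip_width: 0.174
```

Contact with the notch bottoms; release.

Emit:
arm_command(plan=[[0, 0, 0, 0, 0.3], [0, 0, 0, 0, 0.45], [0, 0, 0, 0, 0.45], [0, 0, 0, 0, 0.45], [0, -0.02, 0, 0, 0.45], [0, -0.04, 0, 0, 0.45], [0, -0.04, 0, 0, 0.5], [0, -0.04, 0, 0, 0.55], [0, 0, -0.045, 0, 0.55], [0, 0, -0.045, 0, 0.55]])

```text
clock: 14.5
ee_pos: [0.4672, -0.1567, 0.1802]
ee_rot: [[-0.995, 0.003, -0.095], [0.095, 0.0, -0.995], [-0.002, -1.0, -0.0]]
force: [1.1, 1.9, -1.9]
grip_width: 0.549
```

Emit:
arm_command(plan=[[0.01, 0, -0.045, 0, 0.55], [0.01, 0, -0.045, 0, 0.55], [0.01, 0, -0.045, 0, 0.55], [0, 0, -0.02, 0, 0.55], [0, 0, 0, 0, 0.55]])

```text
clock: 15.0
ee_pos: [0.4512, 0.0024, 0.1788]
ee_rot: [[-0.996, 0.0, -0.088], [0.088, 0.0, -0.996], [-0.0, -1.0, -0.0]]
force: [-0.1, -0.1, -0.6]
grip_width: 0.552
```

```bash
cat > shim.py <<'E'
from h import *
import sys
t=sys.argv[1]
shot('scene','s'+t);shot('top','t'+t)
def col(n,b,cond,z,name):
    i=cv2.imread('pics/%s%s.png'%(n[0],t));H,S,V=[x.astype(int) for x in cv2.split(cv2.cvtColor(i,cv2.COLOR_BGR2HSV))]
    m=np.zeros(H.shape,np.uint8);u0,u1,v0,v1=b;m[v0:v1,u0:u1]=cond(H,S,V)[v0:v1,u0:u1]
    cs,_=cv2.findContours(m,0,1)
    if not cs: print(name,n,'none');return
    c=max(cs,key=cv2.contourArea)[:,0]
    w=np.array([ray(n,u,v,z)[:2] for u,v in c],np.float32);r=cv2.minAreaRect(w*1000);print(name,n,m.sum(),np.round(r[0],1),np.round(r[1],1),round(r[2],1))
o=lambda H,S,V:(H<20)&(S>110)&(V>70)
col('top',(225,275,190,225),o,.038,'shim');col('scene',(245,280,200,235),o,.038,'shim')
b=lambda H,S,V:(H>100)&(H<125)&(S>120)&(V>80)
col('top',(390,436,199,221),b,.067,'handle')
E
python3 shim.py 11; python3 - <<'E'
from h import *
go(.44,.1,.1)
a=cv2.imread('pics/s11.png');cv2.imwrite('pics/s11a.png',cv2.resize(a[150:340,180:450],None,fx=2.9,fy=2.9,interpolation=2))
a=cv2.imread('pics/t11.png');cv2.imwrite('pics/t11a.png',cv2.resize(a[130:270,170:460],None,fx=2.7,fy=2.7,interpolation=2))
E
```

```text
shim top 150 [466.8 203.3] [29.9 48.6] 0.5
shim scene 127 [459.5 189.5] [68.8 34.2] 85.9
handle top 197 [ 460.9 -244.6] [89.2 18.3] 79.8
clk 15.10 pos [4.512e-01 3.000e-04 1.788e-01] xang 174.80 grip 0.553 F [ 0.   1.  -0.8] q6 -0.54
tool shift [ 0.0202  0.0788 -0.0983] turn None
```

View pics/s11a.png

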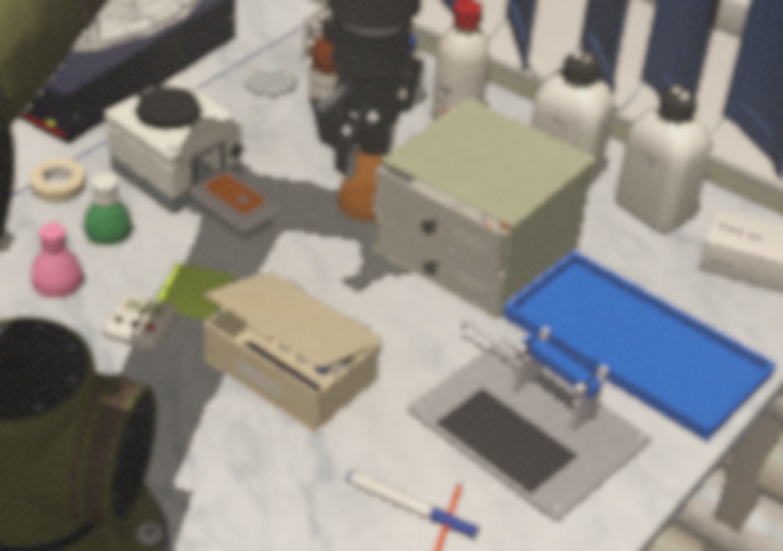

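View pics/t11a.png

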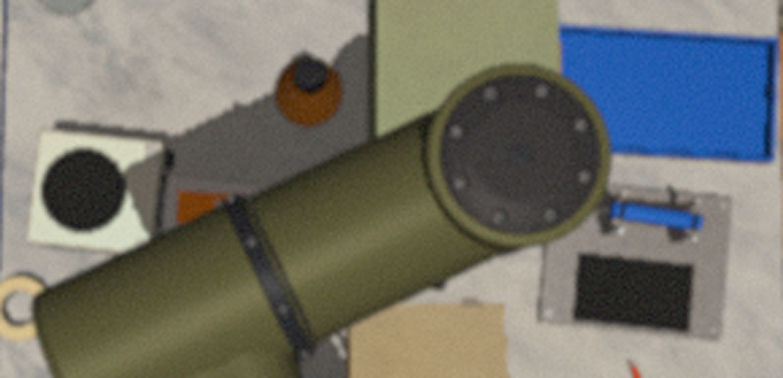

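Emit:
arm_command(plan=[[0.006, 0, -0.04, 0, 0.55], [0.004, 0, -0.04, 0, 0.55], [0, 0, -0.04, 0, 0.55], [0, 0, -0.04, 0, 0.55], [0, 0, -0.035, 0, 0.55], [0, 0.03, 0, 0, 0.55], [0, 0, 0, 0, 0.55], [0, 0, 0, 0, 0.55]])

```text
clock: 15.9
ee_pos: [0.4595, 0.1938, 0.1488]
ee_rot: [[-0.996, -0.001, -0.093], [0.093, -0.002, -0.996], [0.001, -1.0, 0.002]]
force: [1.0, -0.3, 2.0]
grip_width: 0.551
```

```bash
python3 -c "
from h import *
go(.4635,.195,.06,175)"
```

```text
clk 15.90 pos [0.4595 0.1938 0.1488] xang 174.64 grip 0.551 F [ 1.  -0.3  2. ] q6 -0.90
tool shift [-0.0039  0.0888 -0.0017] turn -0.0063
```

Emit:
arm_command(plan=[[-0.004, 0.04, -0.002, -0.006, 0.55], [0, 0.04, 0, 0, 0.55], [0, 0.009, 0, 0, 0.55], [0, 0, 0, 0, 0.55], [0, 0, 0, 0, 0.55]])

```text
clock: 16.4
ee_pos: [0.4649, 0.1971, 0.0628]
ee_rot: [[-0.996, 0.003, -0.086], [0.086, 0.001, -0.996], [-0.003, -1.0, -0.002]]
force: [0.3, -0.2, 0.8]
grip_width: 0.55
```

```bash
python3 look.py scene s12 230 300 185 235 10 2
```

```text
(no output)
```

View pics/s12a.png

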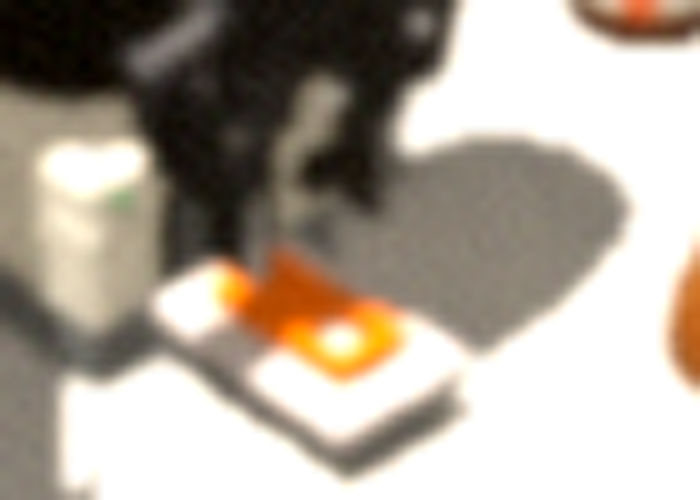

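```bash
python3 - <<'E'
from h import *
P=dep('scene',np.load('pics/s12.npy'));im=cv2.imread('pics/s12.png');g=cv2.cvtColor(im,6)
for v in range(198,213):
    print(v,[ (u,g[v,u],*np.round(P[v,u]*1000).astype(int)) for u in range(244,270,2) if g[v,u]<75])
H,S,V=cv2.split(cv2.cvtColor(im,40))
m=(H<20)&(S>110)&(V>70);m[:205]=0;m[230:]=0;m[:,:248]=0;m[:,275:]=0
v,u=np.nonzero(m);print('shim px',u.min(),u.max(),v.min(),v.max());p=P[m];print(p.min(0),p.max(0))
c=max(cv2.findContours(m.astype(np.uint8),0,1)[0],key=cv2.contourArea)[:,0]
print(cv2.minAreaRect(np.array([ray('scene',a,b,.038)[:2]*1000 for a,b in c],np.float32)))
E
```

```text
198 [(246, np.uint8(48), np.int64(405), np.int64(201), np.int64(136)), (248, np.uint8(49), np.int64(406), np.int64(193), np.int64(140)), (250, np.uint8(50), np.int64(414), np.int64(192), np.int64(136)), (252, np.uint8(64), np.int64(437), np.int64(206), np.int64(117)), (254, np.uint8(69), np.int64(431), np.int64(191), np.int64(127)), (256, np.uint8(62), np.int64(433), np.int64(184), np.int64(130)), (264, np.uint8(59), np.int64(489), np.int64(201), np.int64(92)), (266, np.uint8(55), np.int64(487), np.int64(190), np.int64(98))]
199 [(246, np.uint8(49), np.int64(402), np.int64(198), np.int64(135)), (248, np.uint8(51), np.int64(405), np.int64(192), np.int64(137)), (250, np.uint8(48), np.int64(410), np.int64(188), np.int64(136)), (252, np.uint8(62), np.int64(436), np.int64(205), np.int64(114)), (254, np.uint8(67), np.int64(428), np.int64(188), np.int64(127)), (256, np.uint8(60), np.int64(437), np.int64(188), np.int64(121)), (264, np.uint8(55), np.int64(490), np.int64(202), np.int64(87)), (266, np.uint8(55), np.int64(494), np.int64(197), np.int64(87))]
200 [(246, np.uint8(56), np.int64(412)
[... 3911 characters left out ...]
64(256), np.int64(28)), (252, np.uint8(52), np.int64(425), np.int64(195), np.int64(89)), (254, np.uint8(73), np.int64(434), np.int64(194), np.int64(84))]
209 [(248, np.uint8(70), np.int64(469), np.int64(257), np.int64(28)), (250, np.uint8(64), np.int64(473), np.int64(252), np.int64(29)), (252, np.uint8(52), np.int64(427), np.int64(197), np.int64(83))]
210 [(248, np.uint8(72), np.int64(465), np.int64(253), np.int64(28)), (252, np.uint8(74), np.int64(429), np.int64(199), np.int64(77))]
211 []
212 []
shim px 252 269 211 222
[-0.47853369 -0.68985138  0.02805021] [0.48628096 0.23477405 1.04352799]
((461.06195068359375, 192.17642211914062), (68.4079818725586, 36.84764862060547), 88.88219451904297)
```

Emit:
arm_command(plan=[[0.001, 0.015, 0.003, 0, 0.55], [0, 0.01, 0, 0, 0.55], [0, 0.004, 0, 0, 0.55], [0, 0, 0, 0, 0.55], [0, 0, 0, 0, 0.55]])

```text
clock: 16.95
ee_pos: [0.4623, 0.1941, 0.031]
ee_rot: [[-0.996, 0.0, -0.086], [0.086, -0.0, -0.996], [-0.0, -1.0, 0.0]]
force: [0.3, -0.3, -0.2]
grip_width: 0.548
```

```bash
python3 look.py scene s13 230 300 185 235 10 1.5
```

```text
(no output)
```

View pics/s13a.png

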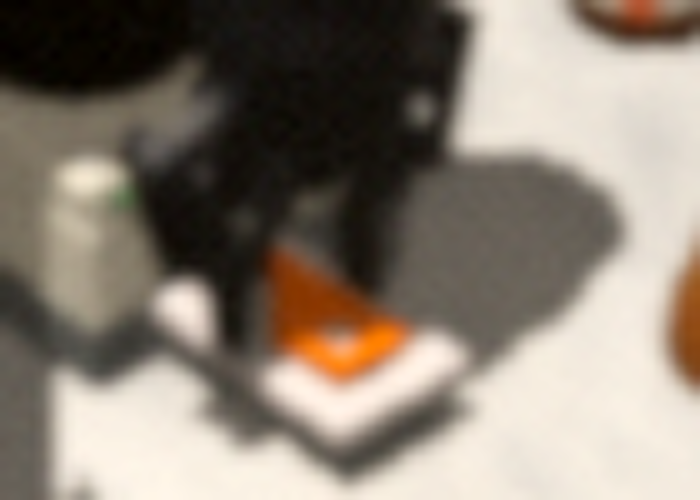

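Emit:
arm_command(plan=[[0, 0, 0, 0, 0.3], [0, 0, 0, 0, 0.2], [0, 0, 0, 0, 0.2], [0, 0, 0, 0, 0.2], [0, 0, 0, 0, 0.2]], grip_force=40)

```text
clock: 17.5
ee_pos: [0.4626, 0.1943, 0.0315]
ee_rot: [[-0.996, 0.001, -0.086], [0.086, 0.001, -0.996], [-0.001, -1.0, -0.001]]
force: [-0.6, -0.4, 4.6]
grip_width: 0.359
```

Emit:
arm_command(plan=[[0, -0.01, 0, 0, 0.2], [0, -0.03, 0, 0, 0.2], [0, -0.04, 0.01, 0, 0.2], [0, -0.04, 0.04, 0, 0.2], [0, -0.02, 0.04, 0, 0.2], [0, 0, 0, 0, 0.2]])

```text
clock: 18.1
ee_pos: [0.4557, 0.1065, 0.1706]
ee_rot: [[-0.996, 0.006, -0.089], [0.089, 0.002, -0.996], [-0.005, -1.0, -0.003]]
force: [0.5, -0.2, -0.7]
grip_width: 0.359
```

```bash
python3 -c "
from h import *
go(.3835,-.24,.16,174.7)";python3 look.py scene s14 220 340 140 250 5
```

```text
clk 18.10 pos [0.4557 0.1065 0.1706] xang 174.92 grip 0.359 F [ 0.5 -0.2 -0.7] q6 -0.75
tool shift [0.0413 0.0094 0.3516] turn 0.0038
```

View pics/s14a.png

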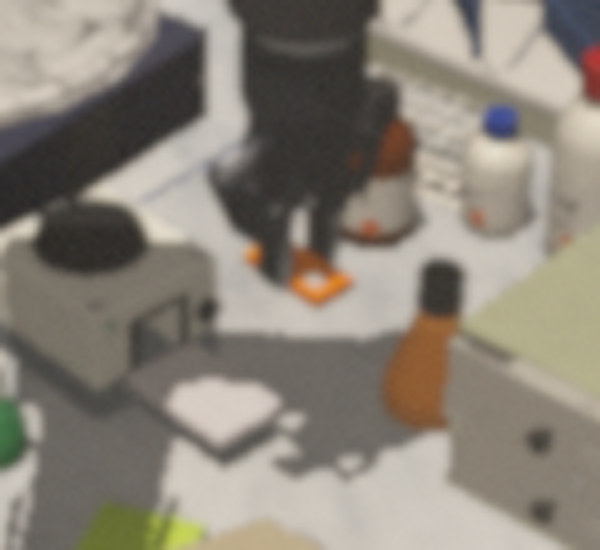

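Emit:
arm_command(plan=[[0.003, 0, 0.035, 0, 0.2], [0.004, 0, 0.04, 0, 0.2], [0.004, 0, 0.04, 0, 0.2], [0.005, 0, 0.04, 0, 0.2], [0.005, 0, 0.04, 0, 0.2], [0.005, 0, 0.04, 0, 0.2], [0.005, 0, 0.04, 0, 0.2], [0.005, 0.01, 0.04, 0.004, 0.2], [0.005, 0.02, 0.036, 0, 0.2], [0, 0, 0, 0, 0.2]])

```text
clock: 19.15
ee_pos: [0.3809, -0.2389, 0.1318]
ee_rot: [[-0.996, -0.007, -0.094], [0.094, 0.002, -0.996], [0.008, -1.0, -0.002]]
force: [-1.0, -0.4, -1.4]
grip_width: 0.358
```

```bash
python3 -c "
from h import *
go(.3835,-.24,.014,174.7)"
```

```text
clk 19.15 pos [ 0.3809 -0.2389  0.1318] xang 174.59 grip 0.358 F [-1.  -0.4 -1.4] q6 0.01
tool shift [-0.0036  0.1178  0.0011] turn -0.002
```

Emit:
arm_command(plan=[[-0.001, 0.04, 0, 0, 0.2], [0, 0.04, 0, 0, 0.2], [0, 0.02, 0, 0, 0.2], [0, 0.01, 0, 0, 0.2], [0, 0.006, 0, 0, 0.2], [0, 0, 0, 0, 0.2], [0, 0, 0, 0, 0.2]])

```text
clock: 19.85
ee_pos: [0.3855, -0.2374, 0.0214]
ee_rot: [[-0.996, 0.002, -0.089], [0.089, -0.001, -0.996], [-0.002, -1.0, 0.001]]
force: [0.1, -0.4, -0.2]
grip_width: 0.36
```

Emit:
arm_command(plan=[[0, 0.004, 0, 0, 0.2], [0, 0.003, 0, 0, 0.2], [0, 0, 0, 0, 0.2], [0, 0, 0, 0, 0.2]])

```text
clock: 20.25
ee_pos: [0.3847, -0.2374, 0.0133]
ee_rot: [[-0.996, 0.0, -0.09], [0.09, -0.0, -0.996], [-0.0, -1.0, 0.0]]
force: [-0.4, -0.0, -0.0]
grip_width: 0.354
```

Emit:
arm_command(plan=[[0, 0.0015, 0, 0, 0.2], [0, 0, 0, 0, 0.2], [0, 0, 0, 0, 0.4], [0, 0, 0, 0, 0.5], [0, 0, 0, 0, 0.5], [0, -0.02, 0, 0, 0.5], [0, -0.04, 0, 0, 0.5], [0, -0.05, 0, 0, 0.5], [0, -0.05, 0, 0, 0.55], [0, 0, 0, 0, 0.6]])

```text
clock: 21.25
ee_pos: [0.3874, -0.2388, 0.18]
ee_rot: [[-0.996, 0.012, -0.09], [0.09, -0.005, -0.996], [-0.012, -1.0, 0.004]]
force: [0.5, -0.2, 0.7]
grip_width: 0.601
```

```bash
python3 -c "
from h import *
go(.4,0.1,.2,174.7)";python3 look.py scene s15 310 430 240 340 5
```

```text
clk 21.25 pos [ 0.3874 -0.2388  0.18  ] xang 174.85 grip 0.601 F [ 0.5 -0.2  0.7] q6 0.01
tool shift [ 0.0176 -0.0216 -0.3385] turn 0.0025
```

View pics/s15a.png

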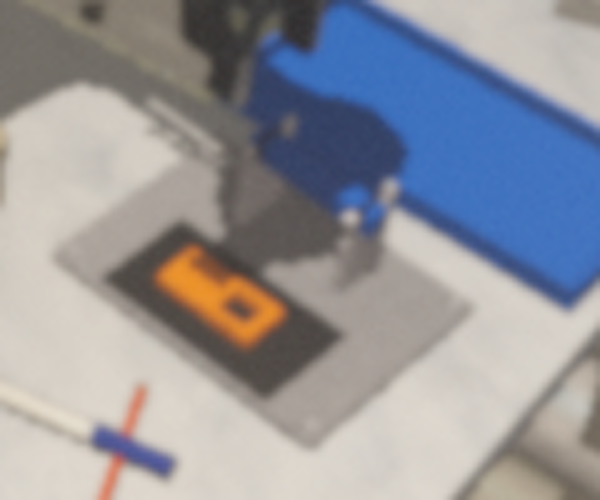

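```bash
cat > flask.py <<'E'
from h import *
import sys
t=sys.argv[1]
im,d=shot('top','t'+t);ims,ds=shot('scene','s'+t)
def cap(n,d,b,z0,z1,name):
    P=dep(n,d);u0,u1,v0,v1=b;m=np.zeros(d.shape,bool);m[v0:v1,u0:u1]=1;m&=(P[...,2]>z0)&(P[...,2]<z1)
    p=P[m]
    if len(p)<10: print(name,n,'few');return
    (c,r)=cv2.minEnclosingCircle((p[:,:2]*1000).astype(np.float32))
    print(name,n,len(p),'mid',np.round((p.min(0)+p.max(0))/2*1000,1),'mean',np.round(p.mean(0)*1000,1),'circ',np.round(c,1),round(r,1))
    v,u=np.nonzero(m);print('   px',u.mean(),v.mean())
cap('top',d,(260,310,135,190),.104,.12,'L');cap('scene',ds,(285,325,180,230),.100,.12,'L')
cap('top',d,(195,235,230,275),.068,.085,'S');cap('scene',ds,(200,235,190,245),.062,.085,'S')
E
python3 flask.py 16; python3 -c "
import cv2
a=cv2.imread('pics/s16.png');cv2.imwrite('pics/s16a.png',cv2.resize(a[150:280,180:350],None,fx=4,fy=4))"
```

```text
L top 124 mid [567.7  71.8 111.1] mean [590.   95.3 111.6] circ [564.8  69.6] 51.7
   px 284.88709677419354 156.41935483870967
L scene 146 mid [554.8  39.7 110.1] mean [542.5  37.9 109. ] circ [553.4  38.4] 82.5
   px 313.44520547945206 207.06849315068493
S top 97 mid [350.1 281.8  76.2] mean [349.9 281.8  76.1] circ [349.5 281.6] 14.2
   px 211.97938144329896 250.09278350515464
S scene 189 mid [343.9 303.5  73.6] mean [378.1 295.1  73.1] circ [336.2 303.5] 110.9
   px 219.8994708994709 206.03703703703704
```

View pics/s16a.png

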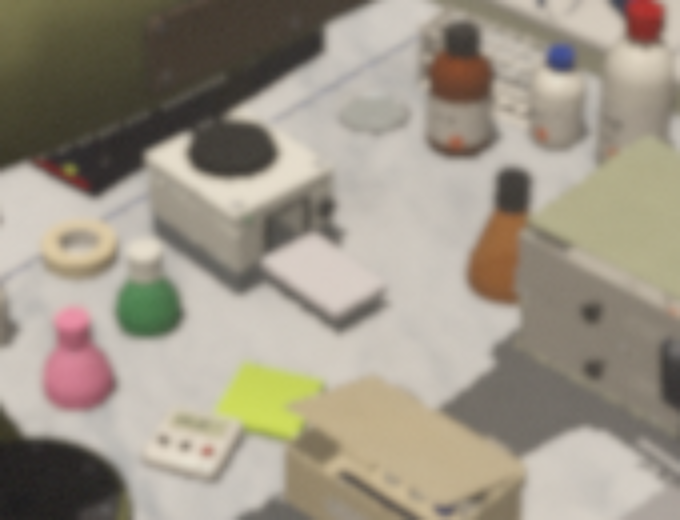

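```bash
python3 - <<'E'
from h import *
print('L scene',ray('scene',180+512/4,150+176/4,.110),'S scene',ray('scene',180+142/4,150+246/4,.074))
for u,v,z in((308,150,.132),(308,187,.132),(378,187,.132)): print(ray('top',u,v,z))
go(.588,.095,.25)
E
```

```text
L scene [0.58460162 0.09299718 0.11      ] S scene [0.34567779 0.28219745 0.074     ]
[0.60268143 0.03801033 0.132     ]
[0.50945391 0.03777318 0.132     ]
[ 0.51101704 -0.13685356  0.132     ]
clk 21.40 pos [ 0.3847 -0.2371  0.1714] xang 174.84 grip 0.599 F [-0.4  0.5 -1.4] q6 0.01
tool shift [-0.1727 -0.0784 -0.349 ] turn None
```

Emit:
arm_command(plan=[[0, -0.04, -0.03, 0, 0.7], [0, -0.04, -0.04, 0, 0.7], [-0.02, 0, -0.04, 0, 0.7], [-0.02, 0, -0.04, 0, 0.7], [-0.025, 0, -0.04, 0, 0.7], [-0.025, 0, -0.04, 0, 0.7], [-0.025, 0, -0.04, 0, 0.7], [-0.025, 0, -0.04, 0, 0.7], [-0.03, 0, -0.04, 0, 0.7], [0, 0, 0, 0, 0.7]])

```text
clock: 22.4
ee_pos: [0.5862, 0.0953, 0.2399]
ee_rot: [[-0.996, -0.01, -0.087], [0.087, -0.004, -0.996], [0.01, -1.0, 0.004]]
force: [-0.7, -0.5, -1.6]
grip_width: 0.699
```

```bash
python3 -c "
from h import *
go(.5875,.0945,.085,174.7)"
```

```text
clk 22.40 pos [0.5862 0.0953 0.2399] xang 175.03 grip 0.699 F [-0.7 -0.5 -1.6] q6 -0.58
tool shift [-0.0028  0.1549 -0.    ] turn 0.0057
```

Emit:
arm_command(plan=[[-0.001, 0.04, 0, 0.006, 0.7], [0, 0.04, 0, 0, 0.7], [0, 0.04, 0, 0, 0.7], [0, 0.025, 0, 0, 0.7], [0, 0.013, 0, 0, 0.7], [0, 0, 0, 0, 0.7], [0, 0, 0, 0, 0.7]])

```text
clock: 23.1
ee_pos: [0.5865, 0.0912, 0.0901]
ee_rot: [[-0.995, 0.001, -0.096], [0.096, -0.0, -0.995], [-0.001, -1.0, 0.0]]
force: [0.3, 0.3, 0.6]
grip_width: 0.699
```

```bash
python3 -c "
from h import *
go(.5875,.0945,.081,174.7)";python3 look.py scene s17 270 370 150 250 6
```

```text
clk 23.10 pos [0.5865 0.0912 0.0901] xang 174.51 grip 0.699 F [0.3 0.3 0.6] q6 -0.59
tool shift [-0.0006  0.0091 -0.0034] turn -0.0034
```

View pics/s17a.png

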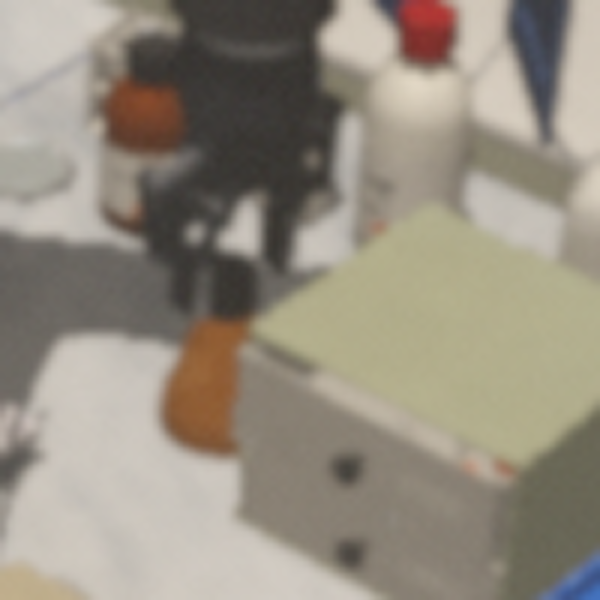

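Emit:
arm_command(plan=[[-0.001, 0.009, -0.003, 0, 0.7], [0, 0, 0, 0, 0.7], [0, 0, 0, 0, 0.5], [0, 0, 0, 0, 0.2], [0, 0, 0, 0, 0.2], [0, 0, 0, 0, 0.2], [0, 0, 0, 0, 0.2]], grip_force=60)

```text
clock: 23.85
ee_pos: [0.5877, 0.0942, 0.0806]
ee_rot: [[-0.995, 0.001, -0.096], [0.096, 0.0, -0.995], [-0.001, -1.0, -0.0]]
force: [1.9, -0.2, 1.7]
grip_width: 0.368
```

Emit:
arm_command(plan=[[0, -0.01, 0, 0, 0.2], [0, -0.03, 0, 0, 0.2], [0, -0.04, 0, 0, 0.2], [0, -0.04, 0, 0, 0.2], [0, -0.04, 0, 0, 0.2], [0, 0, 0, 0, 0.2]])

```text
clock: 24.45
ee_pos: [0.5889, 0.0941, 0.2474]
ee_rot: [[-0.995, 0.009, -0.096], [0.096, 0.002, -0.995], [-0.009, -1.0, -0.003]]
force: [0.2, -0.3, -1.9]
grip_width: 0.367
```

```bash
python3 -c "
from h import *
go(.4763,.3093,.24,174.7)"
```

```text
clk 24.45 pos [0.5889 0.0941 0.2474] xang 174.49 grip 0.367 F [ 0.2 -0.3 -1.9] q6 -0.59
tool shift [ 0.1328  0.0068 -0.2034] turn -0.0037
```

Emit:
arm_command(plan=[[0.02, 0, -0.03, -0.004, 0.2], [0.023, 0, -0.035, 0, 0.2], [0.023, 0, -0.035, 0, 0.2], [0.023, 0, -0.035, 0, 0.2], [0.023, 0, -0.035, 0, 0.2], [0.02, 0, -0.033, 0, 0.2], [0, 0, 0, 0, 0.2], [0, 0, 0, 0, 0.2]])

```text
clock: 25.25
ee_pos: [0.4736, 0.3091, 0.2389]
ee_rot: [[-0.996, -0.002, -0.09], [0.09, -0.002, -0.996], [0.002, -1.0, 0.002]]
force: [0.9, -0.6, -3.4]
grip_width: 0.368
```

```bash
python3 -c "
from h import *
go(.4763,.3093,.19,174.7)";python3 look.py scene s18 200 300 120 220 6
```

```text
clk 25.25 pos [0.4736 0.3091 0.2389] xang 174.85 grip 0.368 F [ 0.9 -0.6 -3.4] q6 -1.02
tool shift [-0.0027  0.0489 -0.0006] turn 0.0025
```

View pics/s18a.png

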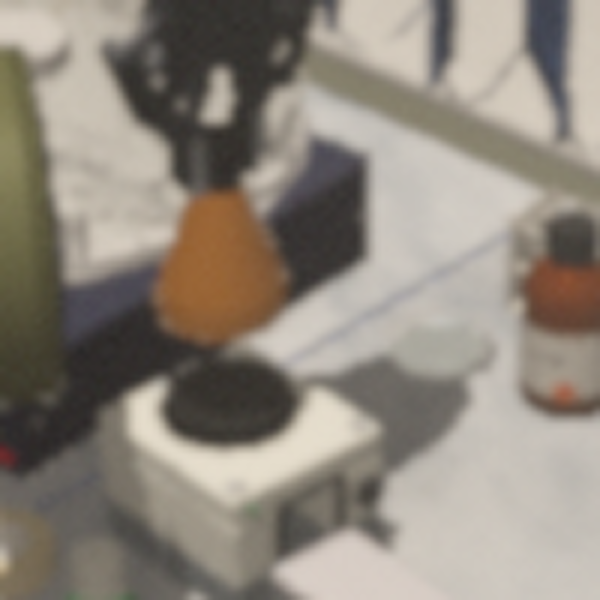

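Emit:
arm_command(plan=[[-0.0025, 0.02, 0, 0, 0.2], [0, 0.02, 0, 0, 0.2], [0, 0.01, 0, 0, 0.2], [0, 0.006, 0, 0, 0.2], [0, 0, 0, 0, 0.2], [0, 0, 0, 0, 0.2]])

```text
clock: 25.9
ee_pos: [0.4776, 0.3082, 0.185]
ee_rot: [[-0.996, 0.001, -0.092], [0.092, 0.001, -0.996], [-0.001, -1.0, -0.001]]
force: [-0.2, 0.4, -1.9]
grip_width: 0.372
```

Emit:
arm_command(plan=[[0, 0.004, 0, 0, 0.2], [0, 0.003, 0, 0, 0.2], [0, 0.003, 0, 0, 0.2], [0, 0.003, 0, 0, 0.2], [0, 0.0015, 0, 0, 0.2], [0, 0, 0, 0, 0.2], [0, 0, 0, 0, 0.2]])

```text
clock: 26.6
ee_pos: [0.4777, 0.3086, 0.1707]
ee_rot: [[-0.996, 0.002, -0.092], [0.092, 0.001, -0.996], [-0.002, -1.0, -0.001]]
force: [1.0, 0.9, 5.2]
grip_width: 0.366
```

Emit:
arm_command(plan=[[0, 0.0015, 0, 0, 0.2], [0, 0, 0, 0, 0.2], [0, 0, 0, 0, 0.2], [0, 0, 0, 0, 0.2]])

```text
clock: 27.0
ee_pos: [0.4779, 0.3086, 0.1703]
ee_rot: [[-0.996, 0.003, -0.092], [0.092, 0.002, -0.996], [-0.003, -1.0, -0.002]]
force: [-0.8, 0.2, 9.6]
grip_width: 0.367
```

Emit:
arm_command(plan=[[0, 0.0005, 0, 0, 0.2], [0, 0, 0, 0, 0.2], [0, 0, 0, 0, 0.2], [0, 0, 0, 0, 0.2], [0, 0, 0, 0, 0.2], [0, 0, 0, 0, 0.2], [0, 0, 0, 0, 0.2], [0, 0, 0, 0, 0.2], [0, 0, 0, 0, 0.2], [0, 0, 0, 0, 0.2]])

```text
clock: 28.0
ee_pos: [0.4779, 0.3087, 0.1703]
ee_rot: [[-0.996, 0.003, -0.092], [0.092, 0.002, -0.996], [-0.003, -1.0, -0.002]]
force: [-0.7, 0.5, 10.6]
grip_width: 0.367
```

```bash
python3 -c "
from h import *
go(.4763,.3093,.19,174.7)";python3 look.py scene s19 200 300 120 220 6;python3 look.py top t19 160 280 150 270 5
```

```text
clk 28.00 pos [0.4779 0.3087 0.1703] xang 174.74 grip 0.367 F [-0.7  0.5 10.6] q6 -1.02
tool shift [ 0.0016 -0.0197 -0.0005] turn 0.0008
```

View pics/s19a.png

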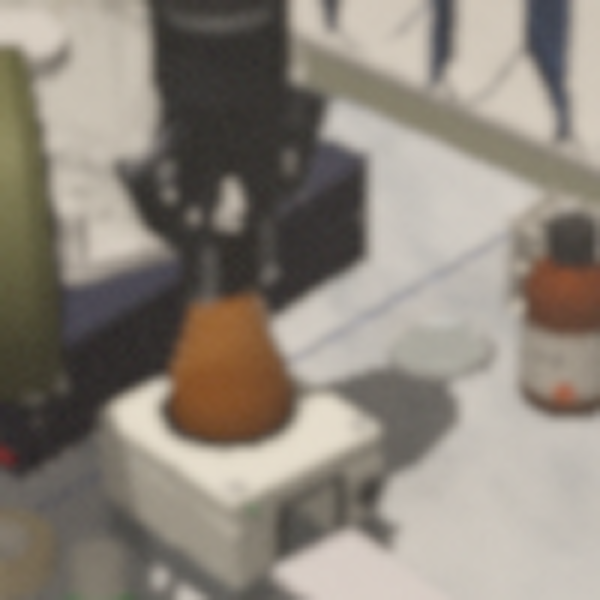

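View pics/t19a.png

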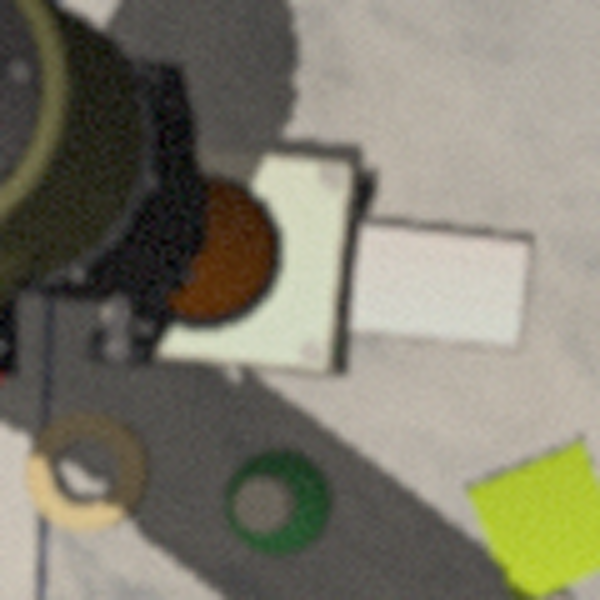

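Emit:
arm_command(plan=[[0, -0.01, 0, 0, 0.2], [0, -0.03, 0, 0, 0.2], [0, -0.04, 0, 0, 0.2], [0, -0.02, 0.03, 0, 0.2], [-0.005, 0, 0.04, 0, 0.2], [-0.005, 0, 0.045, 0, 0.2], [-0.005, 0, 0.045, 0, 0.2], [-0.003, 0, 0.045, 0, 0.2], [-0.003, 0, 0.045, 0, 0.2], [-0.003, 0, 0.045, 0, 0.2]])

```text
clock: 29.1
ee_pos: [0.4728, 0.0109, 0.2663]
ee_rot: [[-0.996, -0.003, -0.091], [0.091, 0.0, -0.996], [0.003, -1.0, 0.0]]
force: [0.6, -0.2, -2.4]
grip_width: 0.366
```

```bash
python3 -c "
from h import *
go(.583,-.31,.26,174.7)"
```

```text
clk 29.10 pos [0.4728 0.0109 0.2663] xang 174.77 grip 0.366 F [ 0.6 -0.2 -2.4] q6 -0.54
tool shift [-0.139   0.006   0.3095] turn 0.0012
```

Emit:
arm_command(plan=[[-0.018, 0, 0.04, 0, 0.2], [-0.018, 0, 0.04, 0, 0.2], [-0.018, 0, 0.04, 0, 0.2], [-0.018, 0, 0.04, 0, 0.2], [-0.018, 0, 0.04, 0, 0.2], [-0.018, 0, 0.04, 0, 0.2], [-0.018, 0, 0.04, 0, 0.2], [-0.013, 0, 0.03, 0, 0.2], [0, 0, 0, 0, 0.2], [0, 0, 0, 0, 0.2]])

```text
clock: 30.1
ee_pos: [0.5834, -0.3093, 0.2649]
ee_rot: [[-0.996, -0.004, -0.093], [0.093, 0.002, -0.996], [0.004, -1.0, -0.002]]
force: [0.2, 1.0, -2.8]
grip_width: 0.37
```

```bash
python3 -c "
from h import *
go(.583,-.31,.09,174.7)";python3 look.py scene s20 320 470 170 300 5
```

```text
clk 30.10 pos [ 0.5834 -0.3093  0.2649] xang 174.65 grip 0.370 F [ 0.2  1.  -2.8] q6 0.09
tool shift [-0.0004  0.1749  0.001 ] turn -0.0008
```

View pics/s20a.png

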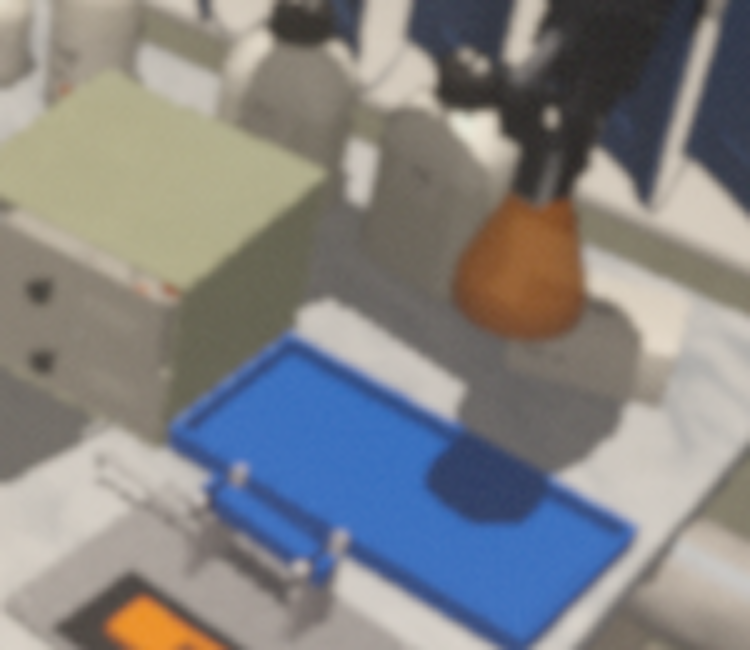

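Emit:
arm_command(plan=[[0, 0.04, 0.001, 0, 0.2], [0, 0.04, 0, 0, 0.2], [0, 0.04, 0, 0, 0.2], [0, 0.03, 0, 0, 0.2], [0, 0.015, 0, 0, 0.2], [0, 0.008, 0, 0, 0.2], [0, 0, 0, 0, 0.2], [0, 0, 0, 0, 0.2]])

```text
clock: 30.95
ee_pos: [0.5847, -0.3103, 0.0968]
ee_rot: [[-0.996, 0.003, -0.091], [0.091, -0.001, -0.996], [-0.003, -1.0, 0.001]]
force: [-0.2, 0.5, -3.1]
grip_width: 0.371
```

Emit:
arm_command(plan=[[0, 0.006, 0, 0, 0.2], [0, 0.004, 0, 0, 0.2], [0, 0.001, 0, 0, 0.2], [0, 0, 0, 0, 0.2], [0, 0, 0, 0, 0.2]])

```text
clock: 31.45
ee_pos: [0.5845, -0.3105, 0.0856]
ee_rot: [[-0.996, 0.002, -0.092], [0.092, -0.001, -0.996], [-0.003, -1.0, 0.001]]
force: [0.5, 1.5, 6.0]
grip_width: 0.366
```

Seated. Release, rise.

Emit:
arm_command(plan=[[0, -0.0005, 0, 0, 0.4], [0, 0, 0, 0, 0.7], [0, 0, 0, 0, 0.7], [0, 0, 0, 0, 0.7], [0, -0.03, 0, 0, 0.7], [0, -0.04, 0, 0, 0.7], [0, -0.04, 0, 0, 0.7], [0, -0.04, -0.02, 0, 0.7], [0.015, 0, -0.045, 0, 0.7], [0.015, 0, -0.045, 0, 0.7]])

```text
clock: 32.45
ee_pos: [0.5641, -0.1972, 0.2351]
ee_rot: [[-0.996, 0.002, -0.094], [0.094, -0.0, -0.996], [-0.002, -1.0, -0.0]]
force: [0.6, 1.5, -0.5]
grip_width: 0.699
```

```bash
python3 flask.py 21; python3 -c "
import cv2
a=cv2.imread('pics/s21.png');cv2.imwrite('pics/s21a.png',cv2.resize(a[150:320,180:450],None,fx=2.9,fy=2.9))
from h import *
go(.3475,.2815,.2)"
```

```text
L top few
L scene 91 mid [528.9   2.  109.7] mean [515.2   3.6 109.9] circ [5.307e+02 4.000e-01] 35.0
   px 316.6043956043956 214.94505494505495
S top 97 mid [350.1 281.7  75.5] mean [349.9 281.7  76.2] circ [349.6 282.1] 14.1
   px 211.97938144329896 250.09278350515464
S scene 190 mid [343.4 302.3  73.5] mean [379.  295.5  72.8] circ [337.1 302.3] 109.9
   px 220.0157894736842 205.91052631578947
clk 32.55 pos [ 0.5636 -0.1938  0.2349] xang 174.98 grip 0.697 F [ 1.2 -0.9  0.9] q6 -0.09
tool shift [ 0.2569  0.035  -0.4546] turn None
```

View pics/s21a.png

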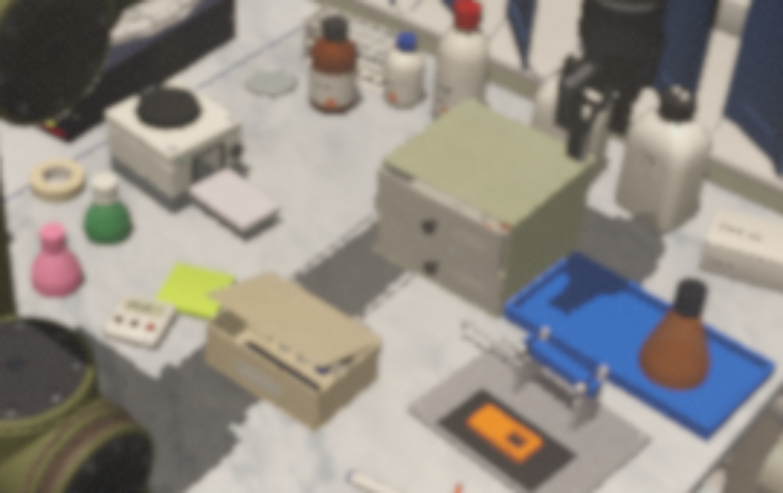

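Emit:
arm_command(plan=[[0.005, 0, -0.035, 0, 0.7], [0.02, 0, -0.042, 0, 0.7], [0.025, 0, -0.042, 0, 0.7], [0.025, 0, -0.042, 0, 0.7], [0.025, 0, -0.042, 0, 0.7], [0.025, 0, -0.042, 0, 0.7], [0.025, 0, -0.042, 0, 0.7], [0.025, 0, -0.042, 0, 0.7], [0.025, 0, -0.042, 0, 0.7], [0.025, 0, -0.042, 0, 0.7]])

```text
clock: 33.55
ee_pos: [0.3768, 0.2355, 0.2343]
ee_rot: [[-0.996, 0.001, -0.092], [0.092, 0.001, -0.996], [-0.001, -1.0, -0.001]]
force: [1.1, 0.4, -0.5]
grip_width: 0.697
```

Emit:
arm_command(plan=[[0.025, 0, -0.038, 0, 0.7], [0, 0, 0, 0, 0.7], [0, 0, 0, 0, 0.7]])

```text
clock: 33.85
ee_pos: [0.3561, 0.2748, 0.2338]
ee_rot: [[-0.996, -0.0, -0.09], [0.09, -0.001, -0.996], [0.0, -1.0, 0.001]]
force: [1.0, -0.3, 0.1]
grip_width: 0.7
```

```bash
python3 -c "
from h import *
go(.3475,.2815,.06,174.7)";python3 look.py scene s22 170 290 130 260 5
```

```text
clk 33.85 pos [0.3561 0.2748 0.2338] xang 174.86 grip 0.700 F [ 1.  -0.3  0.1] q6 -1.20
tool shift [ 0.0091  0.1738 -0.006 ] turn 0.0029
```

View pics/s22a.png

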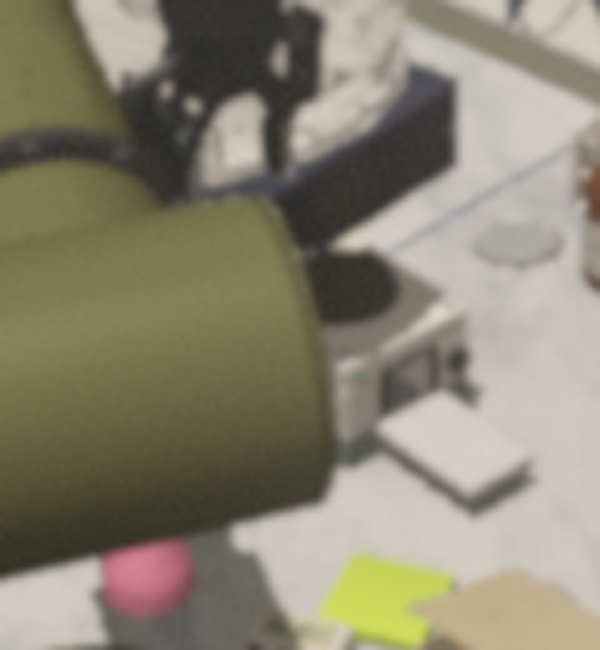

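```bash
python3 flask.py 23|grep S; python3 -c "
import cv2
a=cv2.imread('pics/t23.png');cv2.imwrite('pics/t23a.png',cv2.resize(a[180:320,150:300],None,fx=4,fy=4))"
```

```text
S top 51 mid [350.1 275.6  76. ] mean [350.2 275.8  75.8] circ [350.1 279.4] 13.2
S scene few
```

View pics/t23a.png

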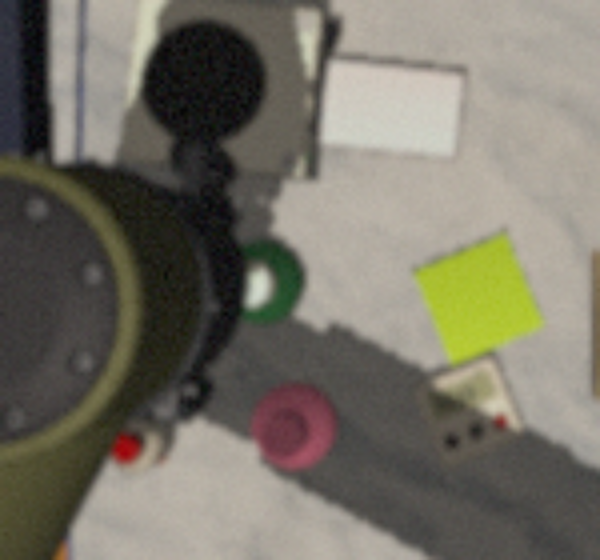

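Emit:
arm_command(plan=[[0.008, 0.02, -0.006, 0.002, 0.7], [0, 0.04, 0, 0, 0.7], [0, 0.04, 0, 0, 0.7], [0, 0.03, 0, 0, 0.7], [0, 0, 0, 0, 0.7], [0, 0, 0, 0, 0.7]])

```text
clock: 34.6
ee_pos: [0.35, 0.2803, 0.1052]
ee_rot: [[-0.995, 0.001, -0.095], [0.095, -0.0, -0.995], [-0.001, -1.0, 0.0]]
force: [0.1, 0.1, 1.1]
grip_width: 0.697
```

```bash
python3 -c "
from h import *
go(.3475,.2815,.049,174.7)";python3 look.py scene s24 170 290 150 260 5;python3 look.py top t24 150 300 180 320 4
```

```text
clk 34.60 pos [0.35   0.2803 0.1052] xang 174.52 grip 0.697 F [0.1 0.1 1.1] q6 -1.23
tool shift [ 0.0027  0.0562 -0.001 ] turn -0.0031
```

View pics/t24a.png

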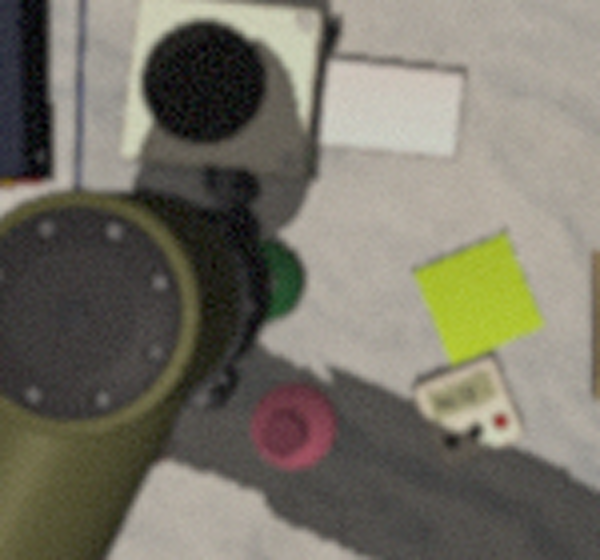

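View pics/s24a.png

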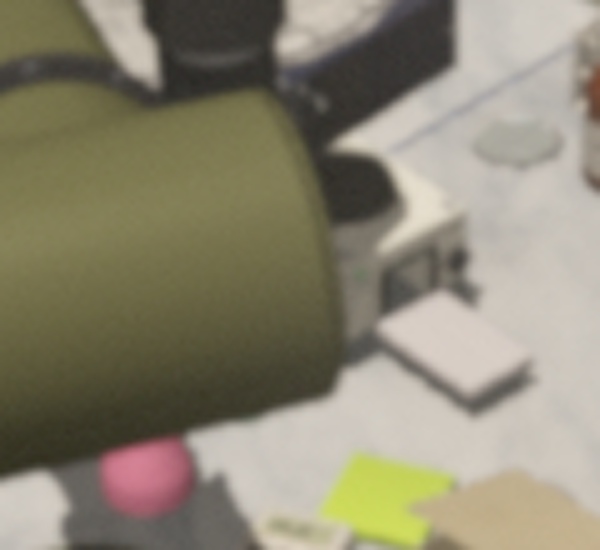

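Emit:
arm_command(plan=[[0.002, 0.0, -0.001, 0, 0.55], [0, 0.025, 0, 0, 0.55], [0, 0.02, 0, 0, 0.55], [0, 0.01, 0, 0, 0.55], [0, 0, 0, 0, 0.55], [0, 0, 0, 0, 0.55]])

```text
clock: 35.3
ee_pos: [0.3476, 0.2827, 0.0503]
ee_rot: [[-0.996, 0.001, -0.094], [0.094, 0.001, -0.996], [-0.001, -1.0, -0.001]]
force: [-0.1, 0.6, 0.2]
grip_width: 0.549
```

Emit:
arm_command(plan=[[0, 0.001, 0.001, 0, 0.4], [0, 0, 0, 0, 0.15], [0, 0, 0, 0, 0.15], [0, 0, 0, 0, 0.15], [0, 0, 0, 0, 0.15]], grip_force=60)

```text
clock: 35.8
ee_pos: [0.3475, 0.2817, 0.0493]
ee_rot: [[-0.996, 0.001, -0.094], [0.094, 0.001, -0.996], [-0.001, -1.0, -0.002]]
force: [-2.4, -0.5, 5.1]
grip_width: 0.331
```

Emit:
arm_command(plan=[[0, -0.01, 0, 0, 0.15], [0, -0.03, 0, 0, 0.15], [0, -0.04, 0, 0, 0.15], [0, -0.04, 0, 0, 0.15], [0, -0.03, 0, 0, 0.15], [0, 0, 0, 0, 0.15]])

```text
clock: 36.4
ee_pos: [0.3484, 0.2822, 0.2033]
ee_rot: [[-0.996, 0.005, -0.094], [0.094, 0.006, -0.996], [-0.004, -1.0, -0.006]]
force: [0.8, 0.6, -2.0]
grip_width: 0.331
```

```bash
python3 -c "
from h import *
go(.477,.309,.19,174.7)"
```

```text
clk 36.40 pos [0.3484 0.2822 0.2033] xang 174.60 grip 0.331 F [ 0.8  0.6 -2. ] q6 -1.23
tool shift [-0.1255  0.0141 -0.0387] turn -0.0017
```

Emit:
arm_command(plan=[[-0.025, 0, -0.008, 0, 0.15], [-0.03, 0, -0.01, 0, 0.15], [-0.03, 0, -0.01, 0, 0.15], [-0.025, 0, -0.008, 0, 0.15], [-0.0155, 0, -0.003, 0, 0.15], [0, 0, 0, 0, 0.15], [0, 0, 0, 0, 0.15]])

```text
clock: 37.1
ee_pos: [0.4754, 0.3078, 0.1968]
ee_rot: [[-0.996, -0.002, -0.095], [0.095, -0.002, -0.996], [0.002, -1.0, 0.002]]
force: [-0.2, -0.1, -1.9]
grip_width: 0.331
```

```bash
python3 -c "
from h import *
go(.477,.309,.155,174.7)";python3 look.py scene s25 180 300 120 220 5
```

```text
clk 37.10 pos [0.4754 0.3078 0.1968] xang 174.57 grip 0.331 F [-0.2 -0.1 -1.9] q6 -1.02
tool shift [-0.0016  0.0418 -0.0014] turn -0.0022
```

View pics/s25a.png

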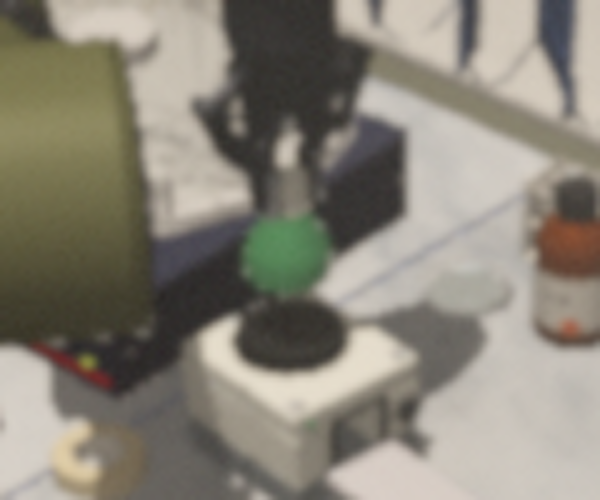

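Emit:
arm_command(plan=[[-0.001, 0.02, -0.001, 0, 0.15], [0, 0.015, 0, 0, 0.15], [0, 0.007, 0, 0, 0.15], [0, 0, 0, 0, 0.15], [0, 0, 0, 0, 0.15]])

```text
clock: 37.65
ee_pos: [0.4768, 0.3091, 0.1567]
ee_rot: [[-0.996, 0.001, -0.094], [0.094, 0.0, -0.996], [-0.001, -1.0, -0.0]]
force: [0.5, 0.9, -1.4]
grip_width: 0.331
```

Emit:
arm_command(plan=[[0, 0.005, 0, 0, 0.15], [0, 0.005, 0, 0, 0.15], [0, 0.003, 0, 0, 0.15], [0, 0.003, 0, 0, 0.15], [0, 0.0025, 0, 0, 0.15], [0, 0, 0, 0, 0.15], [0, 0, 0, 0, 0.15]])

```text
clock: 38.35
ee_pos: [0.4772, 0.3095, 0.1393]
ee_rot: [[-0.996, 0.002, -0.094], [0.094, 0.001, -0.996], [-0.002, -1.0, -0.002]]
force: [-2.7, -0.3, 7.1]
grip_width: 0.329
```

Emit:
arm_command(plan=[[0, 0.0015, 0, 0, 0.15], [0, 0.0005, 0, 0, 0.15], [0, 0, 0, 0, 0.15], [0, 0, 0, 0, 0.15], [0, 0, 0, 0, 0.15], [0, 0, 0, 0, 0.15], [0, 0, 0, 0, 0.15], [0, 0, 0, 0, 0.15], [0, 0, 0, 0, 0.15], [0, 0, 0, 0, 0.15]])

```text
clock: 39.35
ee_pos: [0.4773, 0.3096, 0.1391]
ee_rot: [[-0.996, 0.003, -0.093], [0.093, 0.002, -0.996], [-0.003, -1.0, -0.002]]
force: [-8.5, -1.3, 13.5]
grip_width: 0.334
```

Emit:
arm_command(plan=[[0, 0, 0, 0, 0.15], [0, 0, 0, 0, 0.15], [0, 0, 0, 0, 0.15], [0, 0, 0, 0, 0.15]])

```text
clock: 39.75
ee_pos: [0.4772, 0.3096, 0.1391]
ee_rot: [[-0.996, 0.003, -0.093], [0.093, 0.002, -0.996], [-0.003, -1.0, -0.002]]
force: [-7.3, -0.7, 14.6]
grip_width: 0.331
```

```bash
python3 look.py scene s26 180 300 120 220 5
```

```text
(no output)
```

View pics/s26a.png

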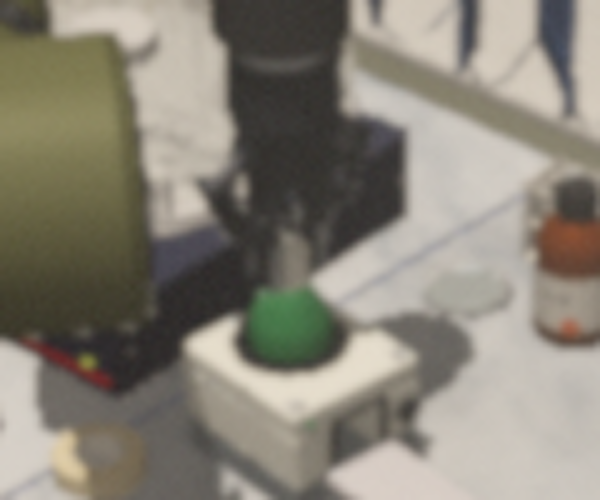

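Emit:
arm_command(plan=[[0, -0.01, 0, 0, 0.15], [0, -0.03, 0, 0, 0.15], [0, -0.04, 0, 0, 0.15], [0, -0.03, 0.03, 0, 0.15], [-0.005, 0, 0.04, 0, 0.15], [-0.005, 0, 0.045, 0, 0.15], [-0.005, 0, 0.045, 0, 0.15], [-0.003, 0, 0.045, 0, 0.15], [-0.003, 0, 0.045, 0, 0.15], [-0.003, 0, 0.045, 0, 0.15]])

```text
clock: 40.8
ee_pos: [0.4723, 0.0115, 0.2449]
ee_rot: [[-0.996, -0.001, -0.093], [0.093, -0.0, -0.996], [0.001, -1.0, 0.0]]
force: [1.1, -0.7, -2.2]
grip_width: 0.331
```

```bash
python3 -c "
from h import *
go(.585,-.215,.25,174.7)"
```

```text
clk 40.80 pos [0.4723 0.0115 0.2449] xang 174.64 grip 0.331 F [ 1.1 -0.7 -2.2] q6 -0.55
tool shift [-0.1334 -0.0052  0.2149] turn -0.0011
```

Emit:
arm_command(plan=[[-0.02, 0, 0.035, 0, 0.15], [-0.024, 0, 0.038, 0, 0.15], [-0.024, 0, 0.038, 0, 0.15], [-0.024, 0, 0.038, 0, 0.15], [-0.024, 0, 0.038, 0, 0.15], [-0.017, 0, 0.023, 0, 0.15], [0, 0, 0, 0, 0.15], [0, 0, 0, 0, 0.15]])

```text
clock: 41.6
ee_pos: [0.5854, -0.2089, 0.2439]
ee_rot: [[-0.995, -0.003, -0.095], [0.095, 0.001, -0.995], [0.003, -1.0, -0.0]]
force: [0.1, 0.1, -2.8]
grip_width: 0.331
```

```bash
python3 -c "
from h import *
go(.585,-.215,.06,174.7)";python3 look.py scene s27 320 470 170 300 5
```

```text
clk 41.60 pos [ 0.5854 -0.2089  0.2439] xang 174.53 grip 0.331 F [ 0.1  0.1 -2.8] q6 -0.07
tool shift [-0.0007  0.1839  0.0062] turn -0.0029
```

View pics/s27a.png

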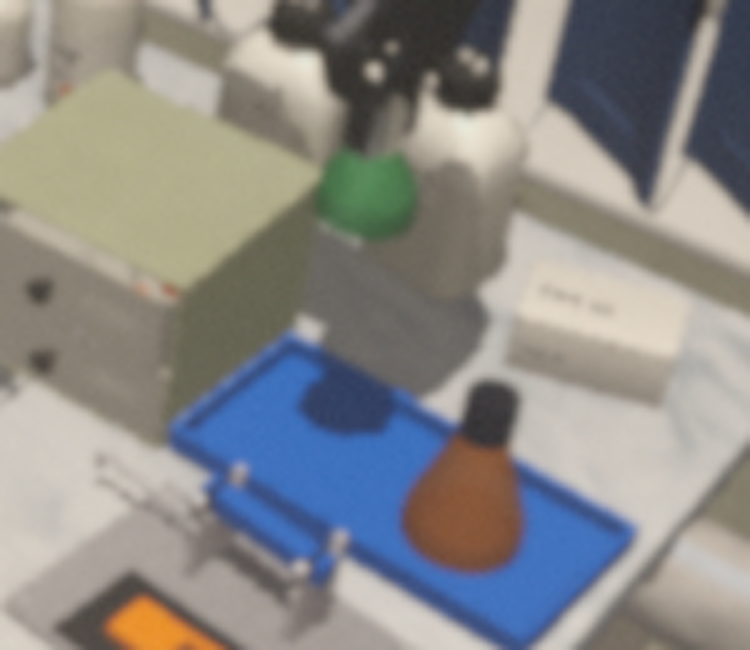

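Emit:
arm_command(plan=[[0, 0.04, 0.004, 0, 0.15], [0, 0.04, 0, 0, 0.15], [0, 0.04, 0, 0, 0.15], [0, 0.035, 0, 0, 0.15], [0, 0.015, 0, 0, 0.15], [0, 0.006, 0, 0, 0.15], [0, 0, 0, 0, 0.15], [0, 0, 0, 0, 0.15]])

```text
clock: 42.45
ee_pos: [0.5865, -0.2125, 0.0721]
ee_rot: [[-0.996, 0.003, -0.093], [0.093, -0.001, -0.996], [-0.004, -1.0, 0.001]]
force: [0.4, -1.6, -1.1]
grip_width: 0.332
```

Emit:
arm_command(plan=[[0, 0.008, 0, 0, 0.15], [0, 0.006, 0, 0, 0.15], [0, 0.003, 0, 0, 0.15], [0, 0.001, 0, 0, 0.15], [0, 0, 0, 0, 0.15], [0, 0, 0, 0, 0.15]])

```text
clock: 43.05
ee_pos: [0.5857, -0.2127, 0.0544]
ee_rot: [[-0.996, 0.001, -0.093], [0.093, -0.001, -0.996], [-0.002, -1.0, 0.001]]
force: [-5.3, 3.1, 11.0]
grip_width: 0.328
```

Emit:
arm_command(plan=[[0, -0.001, 0, 0, 0.4], [0, 0, 0, 0, 0.6], [0, 0, 0, 0, 0.6], [0, 0, 0, 0, 0.6], [0, -0.03, 0, 0, 0.6], [0, -0.04, 0, 0, 0.6], [0, -0.04, 0, 0, 0.6], [0, -0.05, 0, 0, 0.6], [0.01, -0.02, -0.045, 0, 0.6], [0.02, 0, -0.045, 0, 0.6]])

```text
clock: 44.05
ee_pos: [0.5652, -0.1203, 0.2363]
ee_rot: [[-0.995, 0.006, -0.097], [0.097, -0.001, -0.995], [-0.006, -1.0, 0.0]]
force: [0.4, 1.2, -0.4]
grip_width: 0.599
```

Emit:
arm_command(plan=[[0.02, 0, -0.045, 0, 0.6], [0.02, 0, -0.045, 0, 0.6], [0.02, 0, -0.045, 0, 0.6], [0.02, 0, -0.045, 0, 0.6], [0, 0, 0, 0, 0.6], [0, 0, 0, 0, 0.6]])

```text
clock: 44.65
ee_pos: [0.5009, 0.0676, 0.2326]
ee_rot: [[-0.996, 0.0, -0.091], [0.091, 0.0, -0.996], [-0.0, -1.0, -0.0]]
force: [-0.1, -0.5, -0.4]
grip_width: 0.598
```

```bash
python3 look.py scene s28 300 450 200 340 4;python3 look.py top t28 290 480 120 270 4; python3 - <<'E'
from h import *
im=cv2.imread('pics/t28.png');H,S,V=[x.astype(int) for x in cv2.split(cv2.cvtColor(im,40))]
def r(n,b,c,z):
    m=np.zeros(H.shape,np.uint8);u0,u1,v0,v1=b;m[v0:v1,u0:u1]=c[v0:v1,u0:u1]
    k=max(cv2.findContours(m,0,1)[0],key=cv2.contourArea)[:,0]
    q=cv2.minAreaRect(np.array([ray('top',a,b,z)[:2]*1000 for a,b in k],np.float32));print(n,m.sum(),np.round(q[0],1),np.round(q[1],1),round(q[2],1))
r('shim',(375,435,215,260),(H<20)&(S>110)&(V>70),.018)
r('mat+',(380,430,220,255),(V<50),.010)
r('handle',(390,436,199,221),(H>100)&(H<125)&(S>120)&(V>80),.067)
r('green',(380,430,140,190),(H>45)&(H<95)&(S>80),.03)
d=np.load('pics/t28.npy');P=dep('top',d)
for n,b,z0,z1 in(('L',(400,450,140,200),.104,.12),('S',(370,420,140,200),.068,.085),('handle',(390,436,199,221),.06,.08)):
    m=np.zeros(H.shape,bool);u0,u1,v0,v1=b;m[v0:v1,u0:u1]=1;m&=(P[...,2]>z0)&(P[...,2]<z1);p=P[m];print(n,len(p),np.round(p.mean(0)*1000,1))
    if n=='handle':
        q=p[:,:2]-p[:,:2].mean(0);w,vv=np.linalg.eigh(q.T@q);a=vv[:,1];print(np.degrees(np.arctan2(a[1],a[0]))%180)
m=np.zeros(H.shape,bool);m[182:218,182:218]=1;m&=V<60;print('pad z',np.median(P[m][:,2]))
E
```

```text
shim 366 [ 385.9 -236.5] [73.4 40. ] 84.7
mat+ 514 [ 385.6 -239.1] [113.6  62.2] 84.1
handle 199 [ 460.6 -244.6] [89.2 17.8] 79.8
green 185 [ 581.4 -203.3] [52.6 41.9] 33.1
L 138 [ 586.5 -306.8  115.2]
S 110 [ 583.9 -206.7   79.7]
handle 259 [ 461.5 -245.2   68.4]
82.89124542410684
pad z 0.627300418571161
```

View pics/s28a.png

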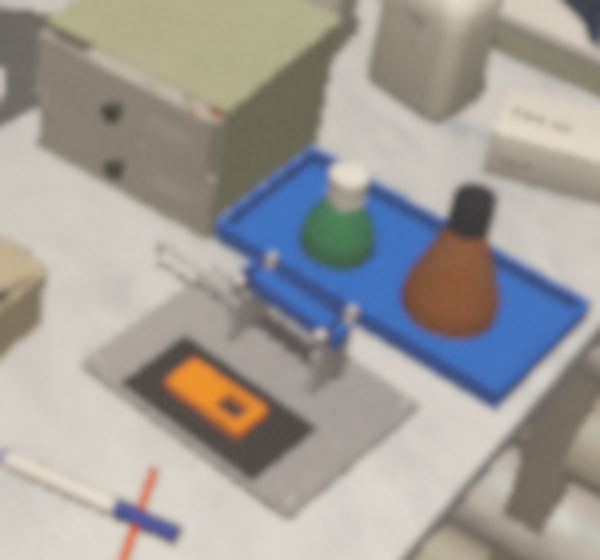

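View pics/t28a.png

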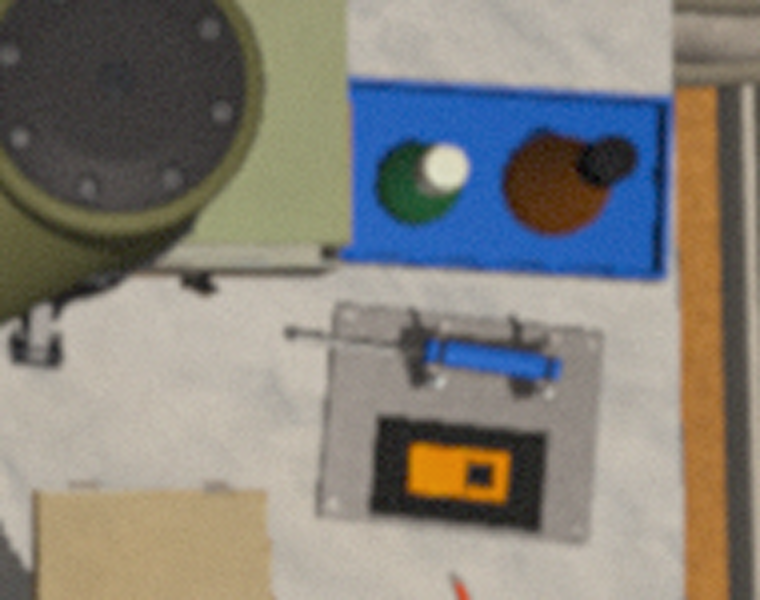

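```bash
python3 - <<'E'
from h import *
im,d=shot('scene','s29');P=dep('scene',d)
g=cv2.cvtColor(im,cv2.COLOR_RGB2GRAY);m=np.zeros(g.shape,bool);m[176:190,226:246]=1;m&=g<80
print('pad z',m.sum(),np.median(P[m],0))
cv2.imwrite('pics/s29a.png',cv2.cvtColor(im,cv2.COLOR_RGB2BGR))
for n,i in(('s0',cv2.imread('pics/s0.png')),('s29',cv2.imread('pics/s29.png'))):
    H,S,V=cv2.split(cv2.cvtColor(i,40));a=(H>25)&(H<45)&(S>120);a[:230]=0;a[275:]=0;a[:,:225]=0;a[:,275:]=0;v,u=np.nonzero(a);print(n,'notes px',u.mean(),v.mean(),a.sum())
go(0,0,0)
E
```

```text
pad z 204 [0.48087065 0.32173601 0.09826874]
s0 notes px 246.140562248996 249.6987951807229 249
s29 notes px 245.43835616438355 249.73972602739727 219
clk 44.80 pos [0.5014 0.0656 0.2323] xang 174.54 grip 0.603 F [ 0.2 -0.1  0.3] q6 -0.62
tool shift [0.4929 0.2324 0.1129] turn None
```

View pics/s29a.png

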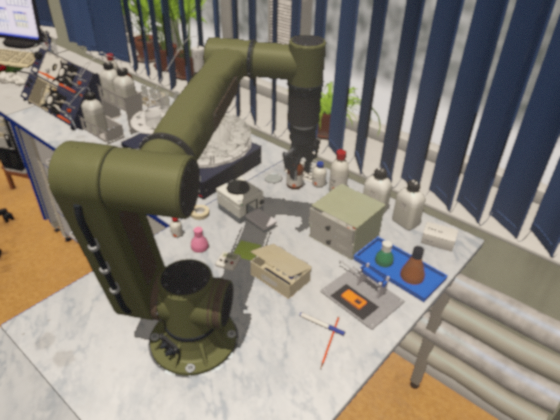

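```bash
python3 -c "
from h import *
print(robot.finish_job())"
```

```text
the job is handed in; nothing more can be done
None
```

I handed the job in at about 45 s on the clock, and every step went through without a retry. No verdict is reported, so what follows rests on my own last checks.

**What was done**
- I hooked the shim out of the slot onto the shelf with the pick, then set the pick back in the notches.
- I laid the shim on the black mat.
- I mixed the brown flask, then the green one. Each was held at the pad's stop for over 1 s, with about 13 N on the pad for the brown flask and 16 N for the green.
- Both flasks were released in the blue tray.
- No white conical flask was on the bench. The only white, blue-capped item was a straight-sided bottle about 0.81 m away, out of reach.

**What the last pictures showed**
- **Shim:** flat and within about 4 mm of the mat's centre.
- **Pick:** the handle is within about 3 mm of its place. Its angle readings disagree: the colour mask gives about 5° off the dock line, depth about 2°, and the wire lies nearly parallel to the plate edge. All three are under the 8.6° limit.
- **Flasks:** both upright, well inside the tray.
- **Pad:** reads 98 mm, against 99 mm before pressing and 100 mm nominal, so it counts as up.
- **Bystanders:** the note block has not moved in the image. I only looked at the tape roll by eye, and it was still in its place.
- **Cameras:** the two views disagreed by up to 4 mm (7 mm on the note block), so I used averages.
- **Green flask press:** there was a sideways force of about 8 N on the tool. The flask still looked upright and centred in the image.

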